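# Set the eccentric gap with a gauge and load the ampoule nest

## Task

Get the ampoule break tester ready: turn the brass eccentric bolt until the steel gauge, standing on the bed in the gap along the fence, just slides, with no more than 2 mm play, then prove it by drawing the gauge back out along the fence, flat on the bed, until its tip has passed the bolt, and leave the bolt at that setting. Put the gauge back upright in its grey tray, and seat every ampoule carrier on the bench flat and square in a nest pocket of its own. Leave the jar and the brass weight where they stand.

Things in the scene. Friction and masses are not known exactly. Their poses are not given: they have to be found in the camera images.
- station: Aluminium gap station, fixed. Bed 8 mm thick, x = -110 to +60, y = -40 to +60 mm in its own axes. Origin: underside, straight below the eccentric bolt's axis. A fence 80 mm long (x = -40 to +40), 14 mm thick, its top 30 mm above the table, stands at +y with its inner face at y = +43 mm. The gap is between that face and the bolt's disc, open at both ends and above.
- gap (a point): Middle of the gap, on top of the bed (8 mm above the table), 30 mm from the bolt's axis towards the fence; x runs along the gap and the fence, y from the bolt to the fence.
- bolt (a joint): Turn of the eccentric bolt, rad, 0 to 3.14, growing anticlockwise from above. Its steel disc (36 mm wide, 8 to 28 mm above the table) sits 5 mm off the axis: gap in mm = 25 + 5 cos(angle), 30 at 0, 20 at 3.14. A black dot on the disc marks its side farthest from the axis; at 0 it points straight away from the fence. The bolt stays where it is left (stiff, 0.12 N m).
- bolt_head (a point): Brass hexagon head of the eccentric bolt, 24 mm across flats, from 32 to 76 mm above the table; this point is on the bolt's axis, 54 mm above the table. It turns with the bolt: flats face its own +y and -y and every 60 degrees from there; at bolt angle 0 its axes are parallel to the station's.
- gauge_handle (a point): Gap gauge, about 0.3 kg: steel blade 100 long (x), 24 thick (y), 20 mm high; on its rear (-x) end an upright white handle, 30 long, 14 thick, from 20 to 65 mm above the blade's underside. This point: middle of the handle, 45 mm above the blade's underside, 35 mm behind the blade's middle; z up when it stands on its blade.
- gauge_tip (a point): Middle of the front (+x) end face of the gauge's blade, 85 mm ahead of the handle's middle, 10 mm above the blade's underside; same axes. In use the tip points to the station's +x and ends about 20 mm past the bolt, which leaves the handle 65 mm on the -x side of the bolt and room to turn the bolt.
- rest: Grey plastic tray in which the gauge is kept, fixed; outside 118 x 42 x 16 mm, inside 108 x 32 mm, floor 5 mm thick, open above. Origin: centre of its underside; x along its length. The gauge starts in it with its x along the tray's x.
- nest: Aluminium nest, fixed: plate 280 (x) x 60 (y) x 18 mm with four pockets in a row along x. Origin: centre of its underside.
- pocket0 (a point): Centre of the floor of nest pocket 0, 10 mm above the table; the pocket is 57 mm (nest's x) by 33 mm (nest's y), 8 mm deep, flat-floored. Pockets are 66 mm apart.
- pocket1 (a point): Centre of the floor of nest pocket 1, 10 mm above the table; the pocket is 57 mm (nest's x) by 33 mm (nest's y), 8 mm deep, flat-floored. Pockets are 66 mm apart.
- pocket2 (a point): Centre of the floor of nest pocket 2, 10 mm above the table; the pocket is 57 mm (nest's x) by 33 mm (nest's y), 8 mm deep, flat-floored. Pockets are 66 mm apart.
- pocket3 (a point): Centre of the floor of nest pocket 3, 10 mm above the table; the pocket is 57 mm (nest's x) by 33 mm (nest's y), 8 mm deep, flat-floored. Pockets are 66 mm apart.
- carrier0_mid (a point): Ampoule carrier 0 (may be absent): white plastic block 54 (x) x 30 (y) x 38 mm high with an amber glass ampoule lying along its top, 47 mm high in all, 0.12 kg. This point is in the middle of the block, 19 mm above its underside; z is up. Any carrier fits any pocket, either way round; the block then stands 30 mm proud of the nest, so hold it by its upper half.
- carrier1_mid (a point): Ampoule carrier 1 (may be absent): white plastic block 54 (x) x 30 (y) x 38 mm high with an amber glass ampoule lying along its top, 47 mm high in all, 0.12 kg. This point is in the middle of the block, 19 mm above its underside; z is up. Any carrier fits any pocket, either way round; the block then stands 30 mm proud of the nest, so hold it by its upper half.
- carrier2_mid (a point): Ampoule carrier 2 (may be absent): white plastic block 54 (x) x 30 (y) x 38 mm high with an amber glass ampoule lying along its top, 47 mm high in all, 0.12 kg. This point is in the middle of the block, 19 mm above its underside; z is up. Any carrier fits any pocket, either way round; the block then stands 30 mm proud of the nest, so hold it by its upper half.
- carrier3_mid (a point): Ampoule carrier 3 (may be absent): white plastic block 54 (x) x 30 (y) x 38 mm high with an amber glass ampoule lying along its top, 47 mm high in all, 0.12 kg. This point is in the middle of the block, 19 mm above its underside; z is up. Any carrier fits any pocket, either way round; the block then stands 30 mm proud of the nest, so hold it by its upper half.
- jar: Bystander: small amber jar, 40 mm wide, 60 mm high. Origin on its underside or grip. Leave it alone.
- weight: Bystander: brass weight with a button top, 28 mm wide, 36 mm high. Origin on its underside or grip. Leave it alone.
Mind the look-alikes: they are no part of the job. There is more than one size of the station; the one meant has the size given above. What is shaped like the part that bears gauge_handle but pink is not meant.

How it is judged:
By the outcome, as a careful person would: the job done as asked, in the order asked, and still so for the second after the job is handed in, with the robot touching nothing.
Of carrier0, carrier1, carrier2, carrier3 only 2 to 4 are there at a start; the rules pass over those that are not, and their reading is None.
At some moment in a run one of carrier0, carrier1, carrier2, carrier3 may be knocked a few centimetres aside while the robot is not near it.
Once in a run the grip may slacken for a moment while it holds something.
It also fails if it takes over 210 s, if anything falls off the work surface, if the arm or the gripper's body presses on something with over 40 N, if the wrist force passes 120 N, or if a joint passes its speed limit or range.

## Robot

A 7-joint arm with a two-finger parallel gripper is mounted at the origin on the work surface. World frame = base frame: x ahead of the robot, y to its left, z up, the work surface at z = 0. Lengths are in m, angles in rad, forces in N, time in s.
With the tool pointing down it reaches from about 0.425 to 0.875 m from the base axis. Payload 4.7 kg.
Tool frame: the origin (TCP) lies at the very end of the fingers, on their centre line; the grasp point (between the pads) lies 19 mm behind it; z points along the fingers, y is the line along which they close (so a half turn about z gives the same grasp; the last joint's range is limited). The gripper opens to 87 mm and grips with 3 to 60 N. Pads are 19 mm wide; open, the fingers measure 117 mm over their backs; the gripper's body (75 mm by 190 mm) begins 51 mm behind the grasp point.
Start: joints at [1.356, 0.321, -0.07, 1.45, 0.023, 1.371, -0.057], TCP at [0.147, -0.633, 0.223] pointing down, gripper open.
Joint ranges: [-2.86, 2.86], [-0.3, 2.09], [-1.38, 1.24], [0.06, 2.45], [-1.56, 4.7], [0.09, 2.05], [-2.69, 2.69]. Speed limits (rad/s): [2.57, 2.57, 3.14, 3.14, 3.14, 3.14, 3.14].

## Interface

Orientations are given as a rotation vector (axis times angle).
In Python, from bench import ctrl, get_image, job gives the robot as it stands.
- The arm moves only by the shell command python3 -m crank 'ROWS' [FORCE]. ROWS is JSON, a list that holds one entry, the list of rows, each a list of 5 numbers: the shift along the tool's x, y, z in mm, then the turn about the tool's z in rad, then the closure, from -1 (fully open) to 1 (shut), so that 0 is half open. A call has 1 to 10 rows; each row shifts and turns the commanded pose from where the row before left it, along the tool's axes as they then stand; what a row does not reach is not made up. A row lasts 1/12 s, in which the tool goes at most 41.7 mm and 7.16 degrees, less where a joint would pass 70% of its speed; a pose out of reach is approached as far as the arm can. A call with a gripper value outside its range is refused whole. The fingers move at their own pace and stop on an object; FORCE is the grip in N (left out, the last holds). Time passes only in rows, so rows that do not move let the fingers close. It gives the time, the measured TCP pose, the force, the opening and the grip force at its end, in the units of the state.
- ctrl.get_state(): the state, without advancing time (a new reading comes with each control period).
- get_image(name): name is "scene" or "top"; returns a dict with "pixels" (400x640x3 uint8, red, green, blue), "fx", "fy", "cx", "cy" (pixels), "T" (4x4, takes a point from camera to world coordinates). Camera axes: x right, y down, z forward; pixel columns grow to the right and rows downward; lengths in m; the calibration is good to about 2 mm. A picture is of the moment at which its call begins. There is no depth.
- job.close_job(): hands the job in; it is judged then, once.
The state is a dict: "time": time; "joint_positions": joint angles; "qd": joint speeds; "joint_torque": joint torques, N m; "position": TCP position; "tool_rot": TCP orientation; "ft_force": force on the tool from outside, world axes, zero at the start; "torque": the same for the moment, N m; "grip_width": opening from 0.0 (shut) to 1.0 (fully open); "grip_force": force on a finger pad.
Only numpy, scipy, OpenCV 4.12 (cv2) and the standard library are available. Lean on these libraries where they do the work, as an engineer would, in place of code of your own. Each camera call takes 0.05 s, during which the arm holds its last target. There are 200 camera calls.

## Working session

There is one attempt and no reset: what is moved stays moved. The work goes in short steps, Python scripts to look and compute and a shell command to move; the robot and the scene stay as the last step left them, time stands still between calls to the robot, and variables do not carry over. Pictures are saved under pics/ and viewed, at most 14 in all, crops included, and the job is handed in when it is done.

```bash
ls; mkdir -p pics; cat > h.py <<'E'
import numpy as np, cv2
from bench import ctrl,get_image,job
from scipy.spatial.transform import Rotation as R
def snap(n,f):
    im=get_image(n); cv2.imwrite('pics/'+f,im['pixels'][:,:,::-1]); np.savez('pics/'+f[:-4],**im); return im
def px2w(im,u,v,z):
    T=im['T']; d=T[:3,:3]@np.array([(u-im['cx'])/im['fx'],(v-im['cy'])/im['fy'],1]); o=T[:3,3]
    return o+d*(z-o[2])/d[2]
def w2px(im,p):
    T=im['T']; c=T[:3,:3].T@(np.array(p)-T[:3,3]); return im['fx']*c[0]/c[2]+im['cx'],im['fy']*c[1]/c[2]+im['cy']
def st():
    s=ctrl.get_state(); print(round(s['time'],2),np.round(s['position'],4),np.round(s['tool_rot'],3),np.round(R.from_rotvec(s['tool_rot']).as_matrix()[:2,:2],3).tolist(),s['grip_width'],np.round(s['ft_force'],1))
E
python3 - <<'E'
from h import *
for n in('scene','top'):
    im=snap(n,n+'0.png'); print(im['fx'],im['cx'],im['cy'],np.round(im['T'],3).tolist())
st()
E
```

```text
pics
392.06809121511475 312.9515156322793 193.83389266287384 [[-0.223, 0.733, -0.643, 1.1], [0.975, 0.178, -0.136, 0.223], [0.015, -0.657, -0.754, 0.79], [0.0, 0.0, 0.0, 1.0]]
509.22389404964036 322.1046472816511 197.34900084340032 [[0.019, -0.989, 0.147, 0.32], [-1.0, -0.021, -0.014, 0.107], [0.017, -0.146, -0.989, 1.335], [0.0, 0.0, 0.0, 1.0]]
0.1 [ 0.1472 -0.6326  0.2216] [-3.119e+00 -3.580e-01  1.000e-03] [[0.974, 0.227], [0.227, -0.974]] 1.004499736709724 [-0.1  0.1  0. ]
```

View pics/top0.png

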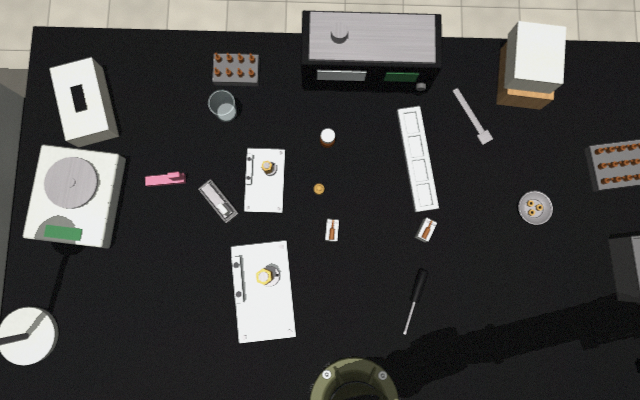

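View pics/scene0.png

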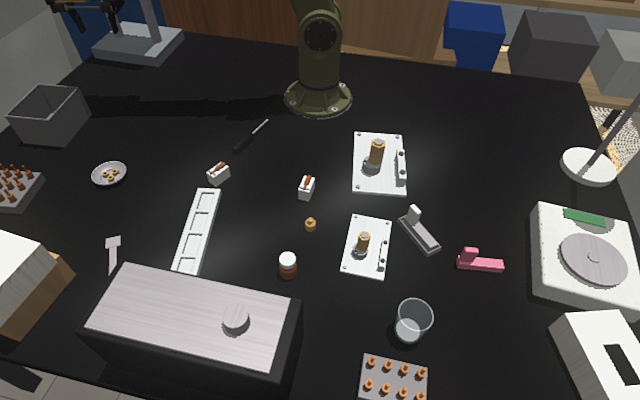

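The top view shows stations at about (265,180) and (263,290), the gauge in its tray at (218,200), the pink decoy at (165,180), the nest at (418,160), carriers at (332,230) and (427,230), the jar at (328,137) and the weight at (319,189). Next I'll zoom in.

```bash
python3 - <<'E'
from h import *
a=cv2.imread('pics/top0.png')
cv2.imwrite('pics/c1.png',cv2.resize(a[140:230,190:340],(800,480),interpolation=cv2.INTER_CUBIC))
cv2.imwrite('pics/c2.png',cv2.resize(a[95:250,310:450],(542,600),interpolation=cv2.INTER_CUBIC))
im=np.load('pics/top0.npz')
for q in [(249,149,.008),(285,150,.008),(281,213,.008),(245,211,.008),(232,246,.008),(285,240,.008),(296,334,.008),(240,343,.008)]: print(np.round(px2w(im,*q),3))
E
```

```text
[0.643 0.286 0.008]
[0.642 0.19  0.008]
[0.473 0.195 0.008]
[0.476 0.29  0.008]
[0.384 0.319 0.008]
[0.402 0.183 0.008]
[0.165 0.148 0.008]
[0.141 0.289 0.008]
```

View pics/c1.png

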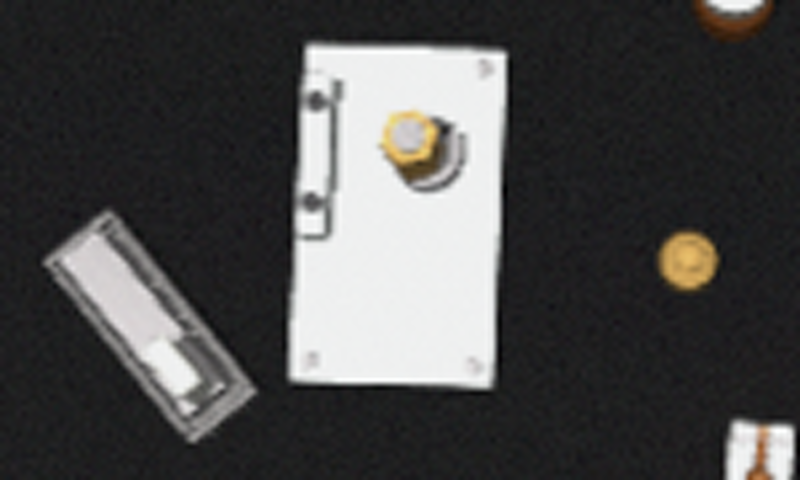

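View pics/c2.png

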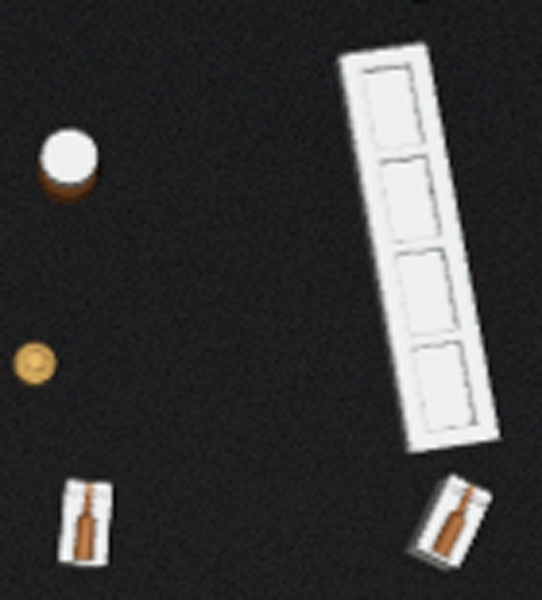

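```bash
cat > fit.py <<'E'
from h import *
from scipy.optimize import minimize
def hull(im,boxes,p):
    c,s=np.cos(p[2]),np.sin(p[2]); hs=[]
    for (x0,x1,y0,y1,z0,z1) in boxes:
        P=[w2px(im,(p[0]+c*x-s*y,p[1]+s*x+c*y,z)) for x in(x0,x1) for y in(y0,y1) for z in(z0,z1)]
        hs.append(cv2.convexHull(np.float32(P)))
    return hs
def fit(im,boxes,p0,thr=70,sat=None):
    px=im['pixels']; g=px.max(2).astype(np.uint8)
    h=np.vstack(hull(im,boxes,p0)).reshape(-1,2); a=np.int32(h.min(0))-14; b=np.int32(h.max(0))+14
    a=np.maximum(a,0)
    S=6; roi=g[a[1]:b[1],a[0]:b[0]]; m=cv2.resize(roi,None,fx=S,fy=S,interpolation=cv2.INTER_CUBIC)>thr
    n,l,stt,cen=cv2.connectedComponentsWithStats(m.astype(np.uint8))
    q=(np.array(w2px(im,(p0[0],p0[1],boxes[0][5])))-a)*S
    # component most overlapped
    def ren(p):
        r=np.zeros(m.shape,np.uint8)
        for hh in hull(im,boxes,p): cv2.fillConvexPoly(r,np.int32(np.round((hh.reshape(-1,2)-a+.5)*S*16)),1,shift=4)
        return r
    k=np.argmax(np.bincount(l[(ren(p0)>0)&m],minlength=n)); M=(l==k).astype(np.uint8)
    cs,_=cv2.findContours(M,cv2.RETR_EXTERNAL,cv2.CHAIN_APPROX_NONE); cv2.drawContours(M,cs,-1,1,-1)
    sc=np.array([.002,.002,.03])
    f=lambda d:(ren(np.array(p0)+d*sc)!=M).sum()/M.sum()
    r=minimize(f,np.zeros(3),method='Nelder-Mead',options=dict(initial_simplex=[[0,0,0],[3,0,0],[0,3,0],[0,0,4]],xatol=.01,fatol=1e-5))
    r=minimize(f,r.x,method='Nelder-Mead',options=dict(initial_simplex=r.x+np.array([[0,0,0],[1,0,0],[0,1,0],[0,0,1]]),xatol=.01,fatol=1e-5))
    return np.array(p0)+r.x*sc,r.fun
BED=[(-.11,.06,-.04,.06,0,.008)]; NEST=[(-.14,.14,-.03,.03,0,.018)]; TRAY=[(-.059,.059,-.021,.021,0,.016)]
CAR=[(-.027,.027,-.015,.015,0,.038)]
CARS=CAR+[(-.022,.022,-.004,.004,.038,.046)]
E
python3 - <<'E'
from fit import *
T=np.load('pics/top0.npz');S=np.load('pics/scene0.npz')
T=dict(T);S=dict(S)
def two(im,a,b,z):
    A=px2w(im,*a,z);B=px2w(im,*b,z); m=(A+B)/2; return [m[0],m[1],np.arctan2(B[1]-A[1],B[0]-A[0])]
bed=px2w(T,265,180,.008); b0=[bed[0]+.025,bed[1]-.01,0]
for nm,bx,p in [('bed',BED,b0),('nest',NEST,two(T,(426,210),(410,107),.018)),('tray',TRAY,two(T,(232,220),(204,182),.016)),
  ('cA',CARS,two(T,(331,240),(333,221),.038)),('cB',CARS,two(T,(423,237),(432,222),.038))]:
    for im,n in((T,'top'),(S,'sc')):
      for thr in ((60,90) if n=='top' else (70,)):
        q,f=fit(im,bx,p,thr); print(nm,n,thr,np.round(p,3),np.round(q,4),round(f,3))
E
```

```text
bed top 60 [0.585 0.23  0.   ] [ 0.5862  0.233  -0.0111] 0.035
bed top 90 [0.585 0.23  0.   ] [ 0.5863  0.2328 -0.008 ] 0.018
bed sc 70 [0.585 0.23  0.   ] [ 0.5819  0.2322 -0.013 ] 0.023
nest top 60 [ 0.627 -0.163  0.143] [ 0.628  -0.1634  0.1689] 0.033
nest top 90 [ 0.627 -0.163  0.143] [ 0.6281 -0.1637  0.1694] 0.009
nest sc 70 [ 0.627 -0.163  0.143] [ 0.6587 -0.1582  0.1676] 0.375
tray top 60 [0.5   0.36  0.668] [0.502  0.3623 0.7084] 0.023
tray top 90 [0.5   0.36  0.668] [0.5015 0.3617 0.7126] 0.065
tray sc 70 [0.5   0.36  0.668] [0.4903 0.3629 0.6722] 0.255
cA top 60 [ 0.427  0.062 -0.089] [ 0.4306  0.0624 -0.0338] 0.094
cA top 90 [ 0.427  0.062 -0.089] [ 0.4307  0.0627 -0.0534] 0.061
cA sc 70 [ 0.427  0.062 -0.089] [ 0.4261  0.062  -0.0536] 0.043
cB top 60 [ 0.435 -0.182 -0.544] [ 0.4359 -0.1818 -0.4488] 0.046
cB top 90 [ 0.435 -0.182 -0.544] [ 0.436  -0.1824 -0.452 ] 0.081
cB sc 70 [ 0.435 -0.182 -0.544] [ 0.4325 -0.1825 -0.4589] 0.029
```

```bash
python3 - <<'E'
from h import *
T=dict(np.load('pics/top0.npz'))
f=lambda a,b,z:np.round(px2w(T,190+a/5.333-.5,140+b/5.333-.5,z),4)
print('head',f(411,137,.076),'disc edges',f(466,155,.028),f(435,190,.028),'dot',f(446,128,.028),'handle',f(172,365,.07))
s=cv2.imread('pics/scene0.png'); t=cv2.imread('pics/top0.png')
a=cv2.resize(s[215:275,335:400],(520,480),interpolation=cv2.INTER_CUBIC);b=cv2.resize(t[150:185,250:290],(275,240),interpolation=cv2.INTER_CUBIC)
c=np.zeros((480,795,3),np.uint8);c[:,:520]=a;c[:240,520:]=b;cv2.imwrite('pics/c3.png',c)
E
```

```text
head [0.5853 0.2308 0.076 ] disc edges [0.587  0.2083 0.028 ] [0.5692 0.2229 0.028 ] dot [0.6003 0.2186 0.028 ] handle [0.4753 0.3392 0.07  ]
```

View pics/c3.png

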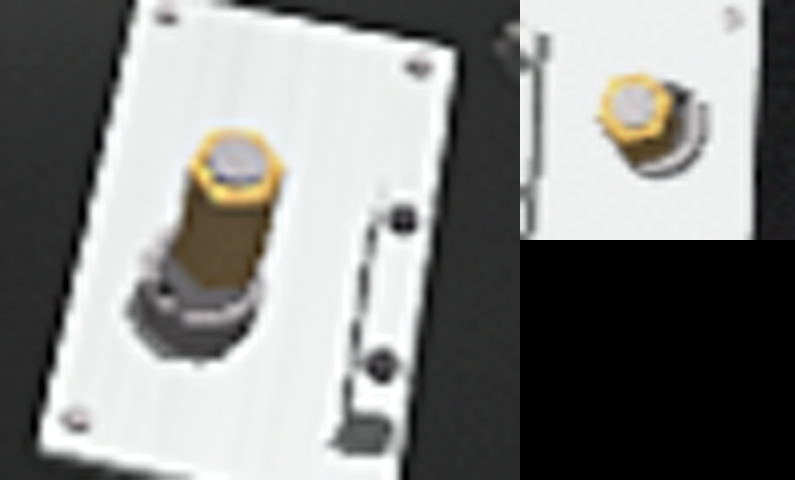

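The scene crop shows the dot at (163,288) in the crop, which is pixel (355,251). The disc bulges away from the fence, so the bolt angle is small.

```bash
cat >> h.py <<'E'
def go(x,y,z,yaw=None):
    "delta in tool axes now (mm), turn (rad) so that tool y lies along world angle yaw (deg, mod 180)"
    s=ctrl.get_state(); M=R.from_rotvec(s['tool_rot']).as_matrix()
    d=M.T@(np.array([x,y,z])-s['position'])*1e3; t=0
    cur=np.degrees(np.arctan2(M[1,1],M[0,1]))
    if yaw is not None: t=-(((yaw-cur)+90)%180-90)
    # shift if the turn is done first
    Rz=R.from_euler('z',t,degrees=True).as_matrix(); d2=Rz.T@d
    print('t',round(s['time'],2),'pos',np.round(s['position']*1e3,1),'yaw_y',round(cur,1),'tilt',np.round(M[2],3),'| shift',np.round(d,1),'turn',round(np.radians(t),3),'shift after turn',np.round(d2,1),'w',round(s['grip_width']*87,1),'gf',np.round(s['grip_force'],1),'F',np.round(s['ft_force'],1),'j7',round(s['joint_positions'][6],2))
E
python3 - <<'E'
from h import *
S=dict(np.load('pics/scene0.npz'))
print(px2w(S,335+163/8-.5,215+288/8-.5,.028),px2w(S,335+236/8-.5,215+160/8-.5,.076))
go(.5,-.1,.2); go(.585,.232,.2,25)
E
```

```text
[0.59621946 0.21800833 0.028     ] [0.58180619 0.23158308 0.076     ]
t 0.1 pos [ 147.2 -632.6  221.6] yaw_y -76.9 tilt [-0.    -0.002 -1.   ] | shift [ 464.4 -438.6   22.3] turn 0.0 shift after turn [ 464.4 -438.6   22.3] w 87.4 gf 0.0 F [-0.1  0.1  0. ] j7 -0.06
t 0.1 pos [ 147.2 -632.6  221.6] yaw_y -76.9 tilt [-0.    -0.002 -1.   ] | shift [ 622.5 -742.7   22.8] turn 1.363 shift after turn [-598.5 -762.1   22.8] w 87.4 gf 0.0 F [-0.1  0.1  0. ] j7 -0.06
```

```bash
A='[41,0,0,-0.06,-0.2]'
python3 -m crank '[[[41,0,0,-0.06,-0.2],[41,0,0,-0.06,-0.2],[41,0,0,-0.06,-0.2],[41,0,0,-0.06,-0.2],[41,0,0,-0.06,-0.2],[41,0,0,-0.06,-0.2],[41,0,0,-0.06,-0.2],[41,0,0,-0.06,-0.2],[41,0,0,-0.06,-0.2],[41,0,0,-0.06,-0.2]]]' 20
python3 -m crank '[[[41,0,0,-0.06,-0.2],[41,0,0,-0.06,-0.2],[41,0,0,-0.06,-0.2],[41,0,0,-0.06,-0.2],[41,0,0,-0.06,-0.2],[41,0,0,-0.06,-0.2],[41,0,0,-0.06,-0.2],[41,0,0,-0.06,-0.2],[41,0,0,-0.06,-0.2],[41,0,0,-0.06,-0.2]]]'
python3 -m crank '[[[41,0,0,-0.06,-0.2],[41,0,0,-0.06,-0.2],[41,0,0,-0.06,-0.2],[41,0,0,-0.06,-0.2],[41,0,0,-0.06,-0.2],[41,0,0,-0.06,-0.2],[0,0,0,0,-0.2],[0,0,0,0,-0.2]]]'
python3 -c "
from h import *
go(.585,.232,.14,16)"
```

```text
time: 0.93
position: [0.5034, -0.4385, 0.2218]
tool_rot: [-2.873, -1.269, 0.001]
ft_force: [1.2, -0.6, 0.5]
grip_width: 0.6
grip_force: 0.0
time: 1.77
position: [0.6861, -0.0783, 0.2218]
tool_rot: [-2.37, -2.061, 0.001]
ft_force: [0.7, -1.1, -0.2]
grip_width: 0.598
grip_force: 0.0
time: 2.43
position: [0.682, 0.1695, 0.2221]
tool_rot: [-1.956, -2.455, -0.001]
ft_force: [0.4, 0.5, 0.6]
grip_width: 0.595
grip_force: 0.0
t 2.43 pos [682.  169.5 222.1] yaw_y 12.9 tilt [ 0.002 -0.001 -1.   ] | shift [ 82.4 -80.6  82.3] turn -0.054 shift after turn [ 86.6 -76.   82.3] w 51.8 gf 0.0 F [0.4 0.5 0.6] j7 -0.25
```

```bash

python3 -m crank '[[[20.6,-20.1,20.5,0,-0.2],[20.6,-20.1,20.5,0,-0.2],[20.6,-20.1,20.5,0,-0.2],[20.6,-20.1,20.5,-0.054,-0.2],[0,0,30,0,-0.2],[0,0,0,0,-0.2],[0,0,0,0,-0.2]]]'
python3 -c "
from h import *
go(.584,.232,.042,16); snap('scene','s1.png'); snap('top','t1.png')
s=cv2.imread('pics/s1.png'); t=cv2.imread('pics/t1.png')
a=cv2.resize(s[170:290,310:440],(520,480),interpolation=cv2.INTER_CUBIC)
cv2.imwrite('pics/c4.png',a)"
```

```text
time: 3.02
position: [0.5875, 0.2247, 0.1091]
tool_rot: [-1.903, -2.499, 0.006]
ft_force: [1.4, 0.2, 0.7]
grip_width: 0.599
grip_force: 0.0
t 3.02 pos [587.5 224.7 109.1] yaw_y 15.4 tilt [-0.002 -0.003 -1.   ] | shift [ 8.2 -1.2 67.1] turn -0.01 shift after turn [ 8.2 -1.1 67.1] w 52.1 gf 0.0 F [1.4 0.2 0.7] j7 -0.36
```

View pics/c4.png

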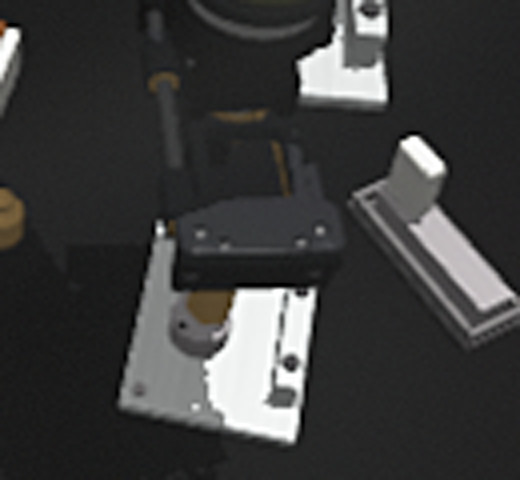

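The crop shows the gripper over the head, with the fingers clear, and the gauge untouched in its tray. I'll lower and grip.

```bash

python3 -m crank '[[[8,-1,0,-0.01,-0.2],[0,0,34,0,-0.2],[0,0,33,0,-0.2],[0,0,0,0,-0.2],[0,0,0,0,0.2],[0,0,0,0,1],[0,0,0,0,1],[0,0,0,0,1],[0,0,0,0,1]]]' 15
python3 -c "
from h import *
go(.584,.232,.042,16)"
```

```text
time: 3.87
position: [0.5854, 0.2356, 0.0453]
tool_rot: [1.886, 2.51, 0.003]
ft_force: [-0.7, -1.3, 3.2]
grip_width: 0.31
grip_force: 2.1
t 3.87 pos [585.4 235.6  45.3] yaw_y 16.1 tilt [-0.     0.003 -1.   ] | shift [-3.1 -2.4  3.3] turn 0.003 shift after turn [-3.1 -2.3  3.3] w 27.0 gf 2.1 F [-0.7 -1.3  3.2] j7 -0.4
```

```bash

python3 -m crank '[[[0,0,0,0,1],[0,0,0,0,1],[0,0,0,0,1],[0,0,0,0,1]]]' 25
python3 -c "
from h import *
go(.584,.232,.042,16)"
```

```text
time: 4.2
position: [0.5841, 0.2352, 0.045]
tool_rot: [1.887, 2.511, -0.001]
ft_force: [-3.8, -1.3, 6.1]
grip_width: 0.277
grip_force: 24.9
t 4.2 pos [584.1 235.2  45. ] yaw_y 16.1 tilt [-0.001 -0.    -1.   ] | shift [-3. -1.  3.] turn 0.002 shift after turn [-3. -1.  3.] w 24.1 gf 24.9 F [-3.8 -1.3  6.1] j7 -0.41
```

```bash

python3 -m crank '[[[0,0,0,0,-0.2],[0,0,0,0,-0.2],[-3,0,0,-0.12,-0.2],[0,0,0,-0.12,-0.2],[0,0,0,-0.12,-0.2],[0,0,0,-0.12,-0.2],[0,0,0,-0.12,-0.2],[0,0,0,-0.12,-0.2],[0,0,0,-0.12,-0.2],[0,0,0,-0.12,-0.2]]]' 15
python3 -m crank '[[[0,0,0,-0.087,-0.2],[0,0,0,0,-0.2],[0,0,0,0,1],[0,0,0,0,1],[0,0,0,0,1],[0,0,0,0,1],[0,0,0,0,1],[0,0,0,0,1],[0,0,0,0,1],[0,0,0,0,1]]]'
python3 -c "
from h import *
go(.5835,.232,.042,76)"
python3 -m crank '[[[0,0,0,0,1],[0,0,0,0,1]]]' 25
python3 -c "
from h import *
go(.5835,.232,.042,76)"
```

```text
time: 5.03
position: [0.5856, 0.2322, 0.0437]
tool_rot: [0.505, 3.1, 0.0]
ft_force: [-0.2, -0.1, -0.8]
grip_width: 0.597
grip_force: 0.0
time: 5.87
position: [0.5853, 0.2327, 0.0436]
tool_rot: [0.379, 3.118, 0.001]
ft_force: [1.0, 1.2, -1.0]
grip_width: 0.274
grip_force: 15.0
t 5.87 pos [585.3 232.7  43.6] yaw_y 76.1 tilt [-0.     0.001 -1.   ] | shift [ 1.6 -1.1  1.6] turn 0.002 shift after turn [ 1.6 -1.1  1.6] w 23.8 gf 15.0 F [ 1.   1.2 -1. ] j7 0.55
time: 6.03
position: [0.5853, 0.2327, 0.0436]
tool_rot: [0.379, 3.118, 0.001]
ft_force: [1.0, 2.4, -0.6]
grip_width: 0.272
grip_force: 25.0
t 6.03 pos [585.3 232.7  43.6] yaw_y 76.2 tilt [-0.     0.001 -1.   ] | shift [ 1.6 -1.1  1.6] turn 0.003 shift after turn [ 1.6 -1.1  1.6] w 23.7 gf 25.0 F [ 1.   2.4 -0.6] j7 0.55
```

```bash

python3 -m crank '[[[0,0,0,0,-0.2],[0,0,0,0,-0.2],[0,0,-35,0,-0.2],[0,0,-40,0,-0.2],[0,0,0,-0.12,-0.2],[0,0,0,-0.12,-0.2],[0,0,0,-0.12,-0.2],[0,0,0,-0.12,-0.2],[0,0,0,-0.12,-0.2],[0,0,0,-0.12,-0.2]]]' 30
python3 -m crank '[[[0,0,0,-0.12,-0.2],[0,0,0,-0.113,-0.2],[0,0,0,0,-0.2]]]'
python3 -c "
from h import *
go(.474,.339,.1,130.6)"
```

```text
time: 6.87
position: [0.5851, 0.2315, 0.1184]
tool_rot: [0.752, -3.049, 0.002]
ft_force: [-0.9, 0.1, -0.6]
grip_width: 0.6
grip_force: 0.0
time: 7.12
position: [0.5851, 0.2315, 0.1181]
tool_rot: [1.097, -2.943, 0.0]
ft_force: [-0.4, 0.2, 0.3]
grip_width: 0.599
grip_force: 0.0
t 7.12 pos [585.1 231.5 118.1] yaw_y 130.9 tilt [ 0.001  0.    -1.   ] | shift [ 13.6 154.   18.2] turn 0.005 shift after turn [ 14.4 153.9  18.2] w 52.1 gf 0.0 F [-0.4  0.2  0.3] j7 1.46
```

```bash

python3 -m crank '[[[3.5,38.5,0,0.005,-0.2],[3.5,38.5,0,0,-0.2],[3.5,38.5,0,0,-0.2],[3.5,38.5,0,0,-0.2],[0,0,18,0,-0.2],[0,0,0,0,-0.2],[0,0,0,0,-0.2]]]'
python3 -c "
from h import *
go(.474,.339,.033,130.6);snap('scene','s2.png')
s=cv2.imread('pics/s2.png');cv2.imwrite('pics/c5.png',cv2.resize(s[150:290,340:480],(560,560),interpolation=cv2.INTER_CUBIC))"
```

```text
time: 7.7
position: [0.4742, 0.3394, 0.1]
tool_rot: [1.084, -2.947, 0.003]
ft_force: [0.3, -0.5, 0.4]
grip_width: 0.604
grip_force: 0.0
t 7.7 pos [474.2 339.4 100. ] yaw_y 130.4 tilt [ 0.002 -0.001 -1.   ] | shift [ 0.3 -0.1 67. ] turn -0.004 shift after turn [ 0.3 -0.1 67. ] w 52.5 gf 0.0 F [ 0.3 -0.5  0.4] j7 1.21
```

View pics/c5.png

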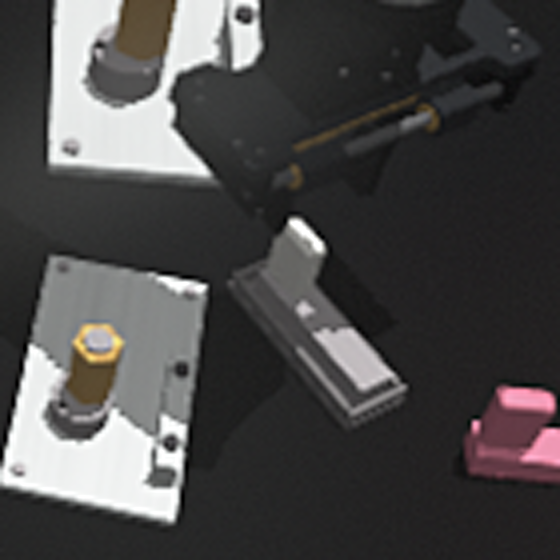

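The gripper is over the white handle at (300,240), so I'll descend and grip.

```bash

python3 -m crank '[[[0,0,34,0,-0.2],[0,0,33,0,-0.2],[0,0,0,0,-0.2],[0,0,0,0,1],[0,0,0,0,1],[0,0,0,0,1],[0,0,0,0,1],[0,0,0,0,1],[0,0,0,0,1],[0,0,0,0,1]]]' 20
python3 -m crank '[[[0,0,0,0,1],[0,0,0,0,1],[0,0,0,0,1]]]' 50
python3 -c "
from h import *
go(.474,.339,.033,130.6)"
```

```text
time: 8.58
position: [0.4747, 0.3404, 0.034]
tool_rot: [-1.086, 2.947, 0.0]
ft_force: [-1.2, 1.9, 1.1]
grip_width: 0.162
grip_force: 20.0
time: 8.83
position: [0.4746, 0.3405, 0.034]
tool_rot: [-1.086, 2.947, 0.0]
ft_force: [-0.2, -0.3, 4.8]
grip_width: 0.154
grip_force: 49.9
t 8.83 pos [474.6 340.5  34. ] yaw_y 130.5 tilt [-0. -0. -1.] | shift [ 1.4 -0.7  1. ] turn -0.002 shift after turn [ 1.5 -0.7  1. ] w 13.4 gf 49.9 F [-0.2 -0.3  4.8] j7 1.16
```

```bash

python3 -m crank '[[[0,0,-25,0,1],[0,0,-27,0,1],[0,0,0,0.12,1],[0,0,0,0.12,1],[0,0,0,0.12,1],[0,0,0,0.12,1],[0,0,0,0.12,1],[0,0,0,0.117,1],[0,0,0,0,1],[0,0,0,0,1]]]'
python3 -c "
from h import *
go(.520,.2624,.086,89.4)"
```

```text
time: 9.67
position: [0.474, 0.3395, 0.0846]
tool_rot: [-0.012, -3.141, 0.002]
ft_force: [0.9, 0.5, -4.0]
grip_width: 0.157
grip_force: 49.8
t 9.67 pos [474.  339.5  84.6] yaw_y 89.6 tilt [ 0.001 -0.002 -1.   ] | shift [-46.6 -76.8  -1.3] turn 0.003 shift after turn [-46.8 -76.6  -1.3] w 13.7 gf 49.8 F [ 0.9  0.5 -4. ] j7 0.56
```

```bash

python3 -m crank '[[[-15.5,-25.6,0,0.003,1],[-15.5,-25.6,0,0,1],[-15.6,-25.6,0,0,1],[0,0,0,0,1],[0,0,0,0,1]]]'
python3 -c "
from h import *
go(.520,.2624,.040,89.4);snap('scene','s3.png');snap('top','t3.png')
s=cv2.imread('pics/s3.png');t=cv2.imread('pics/t3.png')
c=np.hstack([cv2.resize(s[190:290,325:425],(400,400),interpolation=cv2.INTER_CUBIC),cv2.resize(t[140:220,230:310],(400,400),interpolation=cv2.INTER_CUBIC)])
cv2.imwrite('pics/c6.png',c)"
```

```text
time: 10.08
position: [0.5178, 0.273, 0.0875]
tool_rot: [-0.008, -3.141, -0.027]
ft_force: [-3.8, 15.8, 0.3]
grip_width: 0.229
grip_force: 49.3
t 10.08 pos [517.8 273.   87.5] yaw_y 89.7 tilt [ 0.001  0.017 -1.   ] | shift [ -2.3 -11.4  47.3] turn 0.005 shift after turn [ -2.4 -11.4  47.3] w 19.9 gf 49.3 F [-3.8 15.8  0.3] j7 0.72
```

View pics/c6.png

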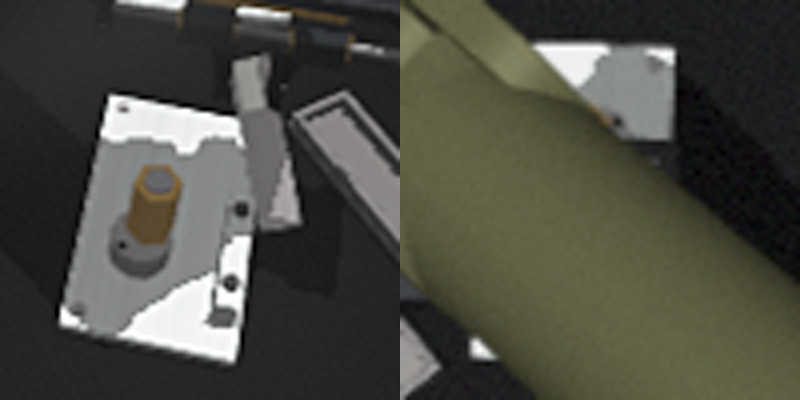

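The grip slackened on the way. The gauge looks skewed, its blade beside the fence at (270,170) in the crop, and the tool is being pushed in y. I'll look closer before moving.

```bash

python3 -m crank '[[[0,0,0,0,1]]]'
python3 -c "
from h import *
go(.520,.2624,.040,89.4);snap('scene','s4.png')
s=cv2.imread('pics/s4.png')
cv2.imwrite('pics/c7.png',cv2.resize(s[185:260,340:440],(800,600),interpolation=cv2.INTER_CUBIC))"
```

```text
time: 10.27
position: [0.5177, 0.2733, 0.0874]
tool_rot: [0.005, 3.141, 0.025]
ft_force: [-2.6, 15.2, -0.1]
grip_width: 0.234
grip_force: 49.1
t 10.27 pos [517.7 273.3  87.4] yaw_y 89.8 tilt [ 0.     0.016 -1.   ] | shift [ -2.4 -11.6  47.2] turn 0.007 shift after turn [ -2.4 -11.6  47.2] w 20.3 gf 49.1 F [-2.6 15.2 -0.1] j7 0.72
```

View pics/c7.png

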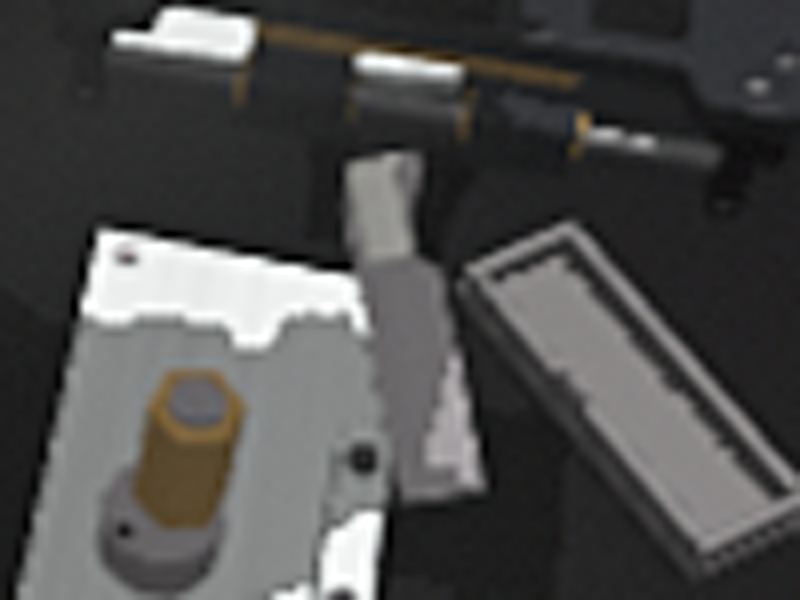

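```bash

python3 -c "
from h import *
S=dict(np.load('pics/s4.npz'))
f=lambda a,b,z:np.round(px2w(S,340+a/8-.5,185+b/8-.5,z)*1e3)
for n,p in dict(nosebotL=(400,500),nosebotR=(485,490),noseTopL=(395,470),handletopL=(345,165),handletopR=(420,155),rearL=(360,265),rearR=(440,262),fenceTop=(330,440)).items(): print(n,*[f(*p,z) for z in (.01,.03,.05,.07,.09,.11)])
"
```

```text
nosebotL [556. 296.  10.] [569. 294.  30.] [583. 292.  50.] [597. 291.  70.] [611. 289.  90.] [625. 287. 110.]
nosebotR [546. 321.  10.] [560. 318.  30.] [575. 316.  50.] [589. 313.  70.] [603. 311.  90.] [617. 308. 110.]
noseTopL [545. 294.  10.] [559. 292.  30.] [574. 290.  50.] [588. 288.  70.] [602. 286.  90.] [616. 285. 110.]
handletopL [431. 266.  10.] [448. 265.  30.] [465. 264.  50.] [482. 263.  70.] [500. 262.  90.] [517. 261. 110.]
handletopR [421. 290.  10.] [438. 288.  30.] [456. 286.  50.] [473. 284.  70.] [491. 283.  90.] [508. 281. 110.]
rearL [470. 275.  10.] [487. 274.  30.] [503. 273.  50.] [519. 271.  70.] [535. 270.  90.] [551. 269. 110.]
rearR [463. 300.  10.] [480. 298.  30.] [496. 296.  50.] [512. 294.  70.] [529. 292.  90.] [545. 290. 110.]
fenceTop [539. 274.  10.] [553. 272.  30.] [568. 271.  50.] [582. 270.  70.] [597. 268.  90.] [611. 267. 110.]
```

```bash

python3 -m crank '[[[0,12,0,0,1],[0,10,0,0,1],[0,0,-20,0,1],[0,0,0,0,1],[0,0,0,0,1]]]' 60
python3 -c "
from h import *
go(.560,.335,.087,89.4);snap('scene','s5.png')
s=cv2.imread('pics/s5.png')
cv2.imwrite('pics/c8.png',cv2.resize(s[175:260,340:440],(706,600),interpolation=cv2.INTER_CUBIC))"
```

```text
time: 10.73
position: [0.5188, 0.2911, 0.1072]
tool_rot: [-0.009, -3.141, -0.014]
ft_force: [-1.6, 7.8, 2.8]
grip_width: 0.169
grip_force: 58.5
t 10.73 pos [518.8 291.1 107.2] yaw_y 89.7 tilt [ 0.     0.009 -1.   ] | shift [-41.   44.   20.6] turn 0.005 shift after turn [-40.8  44.2  20.6] w 14.7 gf 58.5 F [-1.6  7.8  2.8] j7 0.7
```

View pics/c8.png

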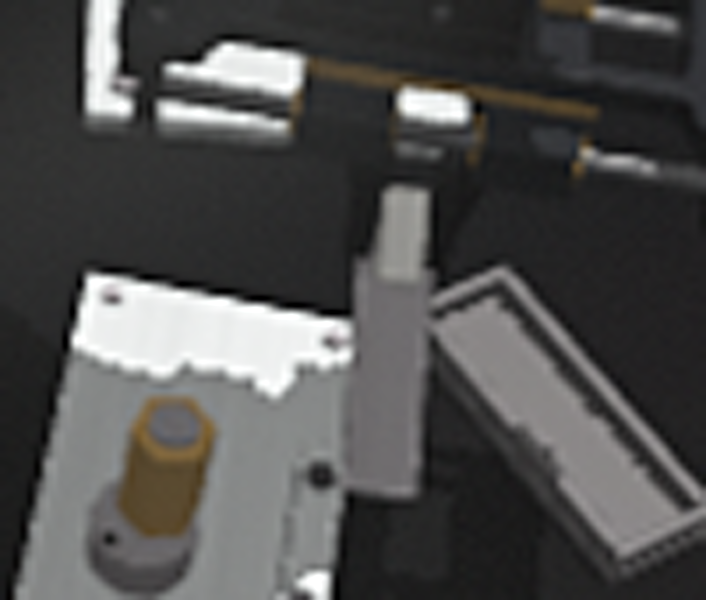

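The crop shows the blade along x again but nose-down, its tip at (385,495) still against the fence's outer side. I'll move clear to open table and press it level there with a light grip.

```bash

python3 -m crank '[[[0,12,0,0,1],[-5,14,-8,0,1],[-10,12,0,0,1],[-10,10,0,0,1],[-10,4,0,0,1],[0,0,0,0,1],[0,0,0,0,1]]]' 60
python3 -c "
from h import *
go(.560,.335,.05,89.4);snap('scene','s6.png')
s=cv2.imread('pics/s6.png')
cv2.imwrite('pics/c9.png',cv2.resize(s[175:265,340:450],(733,600),interpolation=cv2.INTER_CUBIC))"
```

```text
time: 11.37
position: [0.5558, 0.3359, 0.1124]
tool_rot: [-0.019, -3.139, 0.001]
ft_force: [0.2, 0.9, -3.5]
grip_width: 0.152
grip_force: 59.5
t 11.37 pos [555.8 335.9 112.4] yaw_y 89.3 tilt [ 0.002 -0.001 -1.   ] | shift [-4.4 -0.8 62.4] turn -0.002 shift after turn [-4.4 -0.8 62.4] w 13.2 gf 59.5 F [ 0.2  0.9 -3.5] j7 0.64
```

View pics/c9.png

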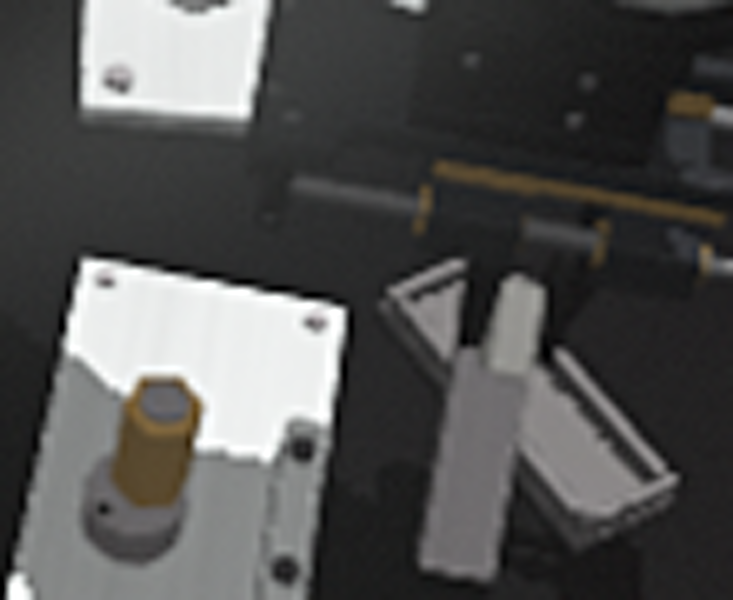

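```bash

python3 -m crank '[[[0,0,10,0,1],[0,0,10,0,1],[0,0,0,0,1]]]' 12
python3 -m crank '[[[0,0,8,0,1],[0,0,8,0,1],[0,0,8,0,1],[0,0,0,0,1]]]'
python3 -m crank '[[[0,0,8,0,1],[0,0,8,0,1],[0,0,4,0,1],[0,0,0,0,1],[0,0,0,0,1]]]'
python3 -c "
from h import *
go(.560,.335,.03,89.4);snap('scene','s7.png')
s=cv2.imread('pics/s7.png')
cv2.imwrite('pics/c10.png',cv2.resize(s[175:265,340:450],(733,600),interpolation=cv2.INTER_CUBIC))"
```

```text
time: 11.67
position: [0.5545, 0.3344, 0.0904]
tool_rot: [-0.021, -3.138, 0.005]
ft_force: [-0.1, -0.2, -4.4]
grip_width: 0.163
grip_force: 12.0
time: 12.0
position: [0.5539, 0.3373, 0.0703]
tool_rot: [-0.019, -3.139, 0.001]
ft_force: [-5.8, -2.2, 8.0]
grip_width: 0.159
grip_force: 12.0
time: 12.42
position: [0.5536, 0.3382, 0.0509]
tool_rot: [-0.018, -3.139, -0.001]
ft_force: [-7.3, -1.2, 8.2]
grip_width: 0.155
grip_force: 12.0
t 12.42 pos [553.6 338.2  50.9] yaw_y 89.3 tilt [ 0.003  0.001 -1.   ] | shift [-6.5 -3.1 20.9] turn -0.001 shift after turn [-6.5 -3.1 20.9] w 13.5 gf 12.0 F [-7.3 -1.2  8.2] j7 0.6
```

View pics/c10.png

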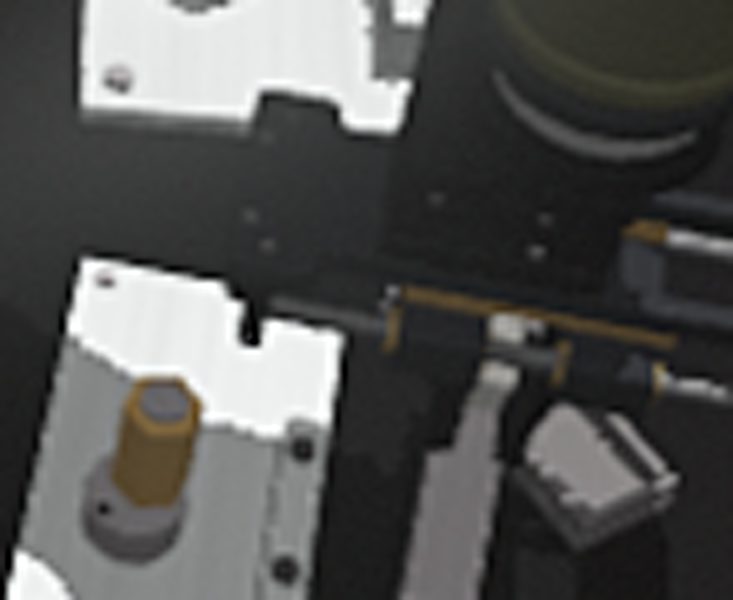

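The blade is leveling as its nose slides forward. I'll keep lowering and watch the force.

```bash

python3 -m crank '[[[0,0,5,0,1],[0,0,5,0,1],[0,0,0,0,1]]]'
python3 -m crank '[[[0,0,4,0,1],[0,0,0,0,1]]]'
python3 -m crank '[[[0,0,4,0,1],[0,0,0,0,1]]]'
```

```text
time: 12.72
position: [0.5528, 0.3391, 0.0412]
tool_rot: [-0.017, -3.138, -0.002]
ft_force: [-8.5, -1.1, 10.5]
grip_width: 0.159
grip_force: 12.0
time: 12.88
position: [0.5525, 0.3401, 0.038]
tool_rot: [-0.016, -3.138, -0.004]
ft_force: [-10.3, -0.8, 15.6]
grip_width: 0.153
grip_force: 17.7
time: 13.05
position: [0.5523, 0.3404, 0.0341]
tool_rot: [-0.016, -3.138, -0.005]
ft_force: [-10.6, 0.7, 13.8]
grip_width: 0.153
grip_force: 17.7
```

```bash

python3 -m crank '[[[0,0,0,0,0],[0,0,0,0,0],[0,0,0,0,0],[0,0,-3,0,0],[0,0,0,0,0]]]' 15
python3 -c "
from h import *
go(.555,.336,.03,89.4);snap('scene','s8.png')
s=cv2.imread('pics/s8.png')
cv2.imwrite('pics/c11.png',cv2.resize(s[195:285,340:450],(733,600),interpolation=cv2.INTER_CUBIC))"
```

```text
time: 13.47
position: [0.5568, 0.3361, 0.0348]
tool_rot: [0.023, 3.141, 0.0]
ft_force: [-0.2, 0.4, -0.3]
grip_width: 0.434
grip_force: 0.0
t 13.47 pos [556.8 336.1  34.8] yaw_y 89.2 tilt [-0.001  0.    -1.   ] | shift [ 1.8 -0.1  4.8] turn -0.004 shift after turn [ 1.8 -0.1  4.8] w 37.8 gf 0.0 F [-0.2  0.4 -0.3] j7 0.59
```

View pics/c11.png

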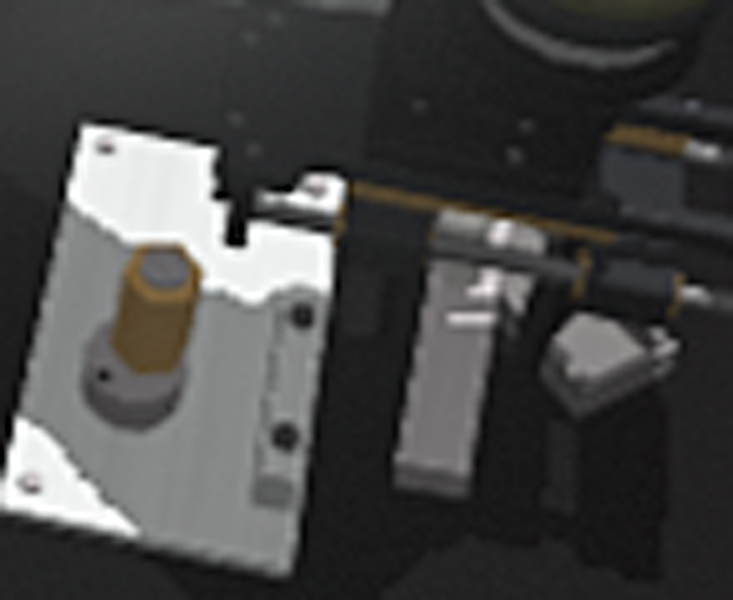

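The blade lies flat on the table, front face at (430,478). A regrip at 30 mm will confirm that the handle is upright, since the width should read about 14 mm.

```bash

python3 -m crank '[[[0,0,5,-0.004,0],[0,0,0,0,0],[0,0,0,0,1],[0,0,0,0,1],[0,0,0,0,1],[0,0,0,0,1],[0,0,0,0,1],[0,0,0,0,1],[0,0,0,0,1],[0,0,0,0,1]]]' 20
python3 -m crank '[[[0,0,0,0,1],[0,0,0,0,1],[0,0,0,0,1]]]' 60
python3 -c "
from h import *
from scipy.optimize import minimize
go(.520,.2624,.03,89.4);S=snap('scene','s9.png')
# blade front bottom/top edges from px of s8 (same place) 
for a,b,z in((395,488,0),(468,497,0),(397,465,.02),(472,476,.02)): print(np.round(px2w(S,340+a/6.667-.5,195+b/6.667-.5,z),3))
"
```

```text
time: 14.35
position: [0.5559, 0.3375, 0.031]
tool_rot: [0.014, 3.141, 0.001]
ft_force: [-2.6, -0.3, 7.8]
grip_width: 0.044
grip_force: 17.4
time: 14.6
position: [0.5562, 0.3385, 0.0318]
tool_rot: [0.014, 3.14, 0.004]
ft_force: [-2.4, 0.5, 9.5]
grip_width: 0.013
grip_force: 21.5
t 14.6 pos [556.2 338.5  31.8] yaw_y 89.5 tilt [-0.002  0.003 -1.   ] | shift [ 35.6 -76.4   1.6] turn 0.002 shift after turn [ 35.4 -76.4   1.6] w 1.1 gf 21.5 F [-2.4  0.5  9.5] j7 0.59
[0.6   0.324 0.   ]
[0.598 0.348 0.   ]
[0.604 0.321 0.02 ]
[0.602 0.346 0.02 ]
```

```bash

python3 -m crank '[[[0,0,0,0,0],[0,0,0,0,0],[0,0,0,0,0],[0,0,-35,0,0],[0,0,-38,0,0],[0,-38,-10,0,0],[0,-40,0,0,0],[0,-40,0,0,0],[0,-40,0,0,0],[0,-40,0,0,0]]]' 15
python3 -m crank '[[[0,-40,0,0,0],[0,-40,0,0,0],[0,-40,0,0,0]]]'
python3 -c "
from h import *
go(.520,.2624,.03,89.4);snap('scene','s10.png');snap('top','t10.png')
s=cv2.imread('pics/s10.png');t=cv2.imread('pics/t10.png')
a=cv2.resize(s[190:265,355:450],(760,600),interpolation=cv2.INTER_CUBIC)[:, :400+60]
a=cv2.resize(s[195:265,375:430],(440,560),interpolation=cv2.INTER_CUBIC)
b=cv2.resize(t[165:225,195:240],(360,480),interpolation=cv2.INTER_CUBIC)
c=np.zeros((560,800,3),np.uint8);c[:,:440]=a;c[:480,440:]=b;cv2.imwrite('pics/c12.png',cv2.convertScaleAbs(c,alpha=1.5,beta=10))"
```

```text
time: 15.48
position: [0.5535, 0.1355, 0.1119]
tool_rot: [-0.016, -3.141, 0.002]
ft_force: [0.4, -1.0, -0.3]
grip_width: 0.495
grip_force: 0.0
time: 15.73
position: [0.5521, 0.0155, 0.112]
tool_rot: [-0.016, -3.14, 0.002]
ft_force: [1.3, 0.2, 0.6]
grip_width: 0.503
grip_force: 0.0
t 15.73 pos [552.1  15.5 112. ] yaw_y 89.4 tilt [ 0.001 -0.001 -1.   ] | shift [ 34.6 246.7  81.8] turn -0.0 shift after turn [ 34.6 246.7  81.8] w 43.8 gf 0.0 F [1.3 0.2 0.6] j7 1.22
```

View pics/c12.png

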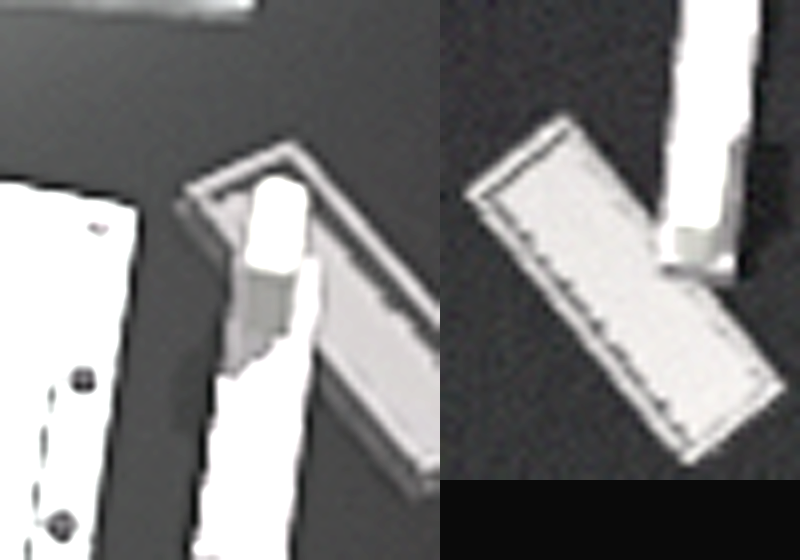

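```bash

python3 -c "
from h import *
S=dict(np.load('pics/s10.npz'));T=dict(np.load('pics/t10.npz'))
f=lambda a,b,z:np.round(px2w(S,375+a/8-.5,195+b/8-.5,z)*1e3)
g=lambda a,b,z:np.round(px2w(T,195+(a-440)/8-.5,165+b/8-.5,z)*1e3)
print('hand top sc rear',f(280,178,.065),f(280,178,.08),'front',f(272,270,.065),f(272,270,.08))
print('blade rear top L,R',g(660,265,.02),g(735,278,.02),g(660,265,.035),'front-ish',g(680,30,.02),g(757,30,.02))
print('tray corner',g(783,385,.016),g(690,462,.016),g(567,118,.016))
# gray maps
t=T['pixels'].max(2); 
for r in range(150,204,2): print(r,t[r,218:244])
"
```

```text
hand top sc rear [499. 329.  65.] [511. 326.  80.] front [533. 329.  65.] [544. 326.  80.]
blade rear top L,R [508. 349.  20.] [505. 325.  20.] [506. 346.  35.] front-ish [586. 346.  20.] [587. 321.  20.]
tray corner [470. 308.  16.] [445. 337.  16.] [557. 382.  16.]
150 [35 29 32 33 31 29 32 27 35 33 30 26 33 30 32 34 32 32 31 31 35 28 29 32
 29 32]
152 [31 28 30 31 32 31 34 30 30 30 34 32 26 30 32 29 30 32 31 31 35 31 29 29
 32 33]
154 [32 27 31 28 31 33 27 31 31 29 34 34 35 30 31 32 33 32 28 30 29 31 29 32
 31 29]
156 [30 31 29 28 32 32 35 29 27 31 34 32 31 29 28 34 28 32 32 29 28 31 35 32
 29 27]
158 [30 33 34 32 27 27 31 34 30 29 30 26 29 26 27 30 28 31 35 31 28 30 28 34
 26 26]
160 [32 33 31 26 34 34 31 33 30 32 30 35 31 28 29 33 22 28 33 32 25 30 31 28
 33 33]
162 [ 31  31  30  33  30  30  28  91 157 181 187 195 176 146 141 122  90  44
  29  29  32  32  28  31  31  31]
164 [ 30  30  31  33  28  28  35 129 190 181 181 182 181 179 177 177 146  32
  15  21  29  24  33  31  32  32]
166 [ 30  32  33  30  29  33  31 122 181 179 179 180 181 178 178 182 155  16
  16  22  29  29  31  3
[... 1308 characters left out ...]

  21  17  25  29  27  31  28  30]
192 [143 138 130  84 103 155 192 230 230 232 229 183  92  94  61  22  12  16
  18  16  21  34  33  31  32  26]
194 [153 151 146 142 161 177 151 138 135 136 126 106 100  85  33  17  16  18
  25  31  29  37  32  31  31  33]
196 [149 152 152 135 150 180 152 138 132 131 119 104 115  97  25  11  20  28
  33  28  34  28  30  30  35  28]
198 [152 151 152 147 121  78  88 103 102 104 123 142 151 125  13  16  16  28
  32  30  29  34  32  31  32  29]
200 [152 153 153 155 155 149 139 137 128 103  74  69  70  58  31  37  33  30
  34  33  33  33  33  31  31  34]
202 [152 153 151 155 154 154 155 153 144 139 142 107  30  22  31  30  36  32
  30  31  31  32  33  33  32  33]
```

```bash

python3 -c "
from h import *
T=dict(np.load('pics/t10.npz'));S=dict(np.load('pics/s10.npz'))
g=lambda a,b,z:np.round(px2w(T,a,b,z)*1e3,1)
print('front',g(229.8,161.3,.02),'rear',g(227.3,198.7,.02),'handle',g(227.1,187.6,.065),g(227.1,187.6,.08))
t=S['pixels'].max(2)
for r in range(214,262,1): print(r,t[r,396:422])
"
```

```text
front [605.4 333.2  20. ] rear [505.9 335.2  20. ] handle [527.8 329.2  65. ] [525.3 326.6  80. ]
214 [ 50  47  48  47  46  45  43  40  37  48  79 127 145 133 107 121 136  92
  37  40  44  42  43  42  43  42]
215 [ 47  49  47  47  44  41  35  48 101 136 144 125 104  79  52  68 126 140
  88  33  40  43  43  42  42  42]
216 [ 47  47  44  42  36  54 109 140 144 125  97  65  36  39  44  40  67 131
 128  67  35  41  43  43  43  41]
217 [ 47  43  51  62 113 144 142 120  92  66  45  81 166 199 158  96  47  71
 128 111  53  35  41  41  43  41]
218 [ 45  43 105 143 136 114  88  58  46  48  80 184 248 254 249 251 196  82
  81 133 110  49  36  39  42  42]
219 [ 45  44  79 114 118  79  42  97 127 122 118 213 252 250 250 255 236 112
  41  94 137 110  47  37  42  42]
220 [ 55  83  73  64 121 117 108 137 146 139 131 220 249 245 246 253 236 125
  42  52 107 143 107  42  36  41]
221 [ 50  75  74  56  93 134 141 141 141 135 143 231 249 245 245 252 225 104
  54  49  61 116 144  99  34  38]
222 [ 43  52  62  57  58  89 133 138 133 131 165 238 248 244 246 253 212 115
  97  59  50  63 127 143  91  36]
223
[... 3625 characters left out ...]

  41  43  42  42  43  42  42  41]
256 [ 46  48  37  19 169 218 209 209 211 215 216 215 215 220 238 172  29  38
  43  42  42  42  40  40  41  42]
257 [ 47  45  38  16 186 227 209 209 211 214 215 215 216 223 218 145  26  39
  43  43  43  44  41  41  43  42]
258 [ 45  44  38  16 188 227 209 210 212 215 215 215 218 223 203 121  26  40
  41  42  42  43  39  41  41  42]
259 [ 46  45  32  17 179 222 208 211 213 215 216 216 220 227 193 104  30  41
  42  41  42  41  43  41  41  41]
260 [ 47  41  30  26 172 218 209 212 215 217 216 215 221 228 175  66  32  40
  42  43  43  42  41  43  43  42]
261 [ 47  41  25  81 183 217 209 212 215 216 216 216 221 235 177  48  36  40
  43  41  42  42  42  41  42  41]
```

```bash

python3 -m crank '[[[4,40,0,0,0],[4,40,0,0,0],[4,40,0,0,0],[4,40,0,0,0],[4,40,0,0,0],[3,40,0,0,0],[3,38,0,0,0],[3,36,0,0,0],[0,0,0,0,0],[0,0,0,0,0]]]' 20
python3 -c "
from h import *
go(.523,.331,.042,89)"
```

```text
time: 16.67
position: [0.5249, 0.3357, 0.112]
tool_rot: [-0.006, -3.14, -0.001]
ft_force: [0.1, -0.9, 0.1]
grip_width: 0.496
grip_force: 0.0
t 16.67 pos [524.9 335.7 112. ] yaw_y 89.8 tilt [ 0.002  0.    -1.   ] | shift [ 1.7 -4.8 70. ] turn 0.014 shift after turn [ 1.7 -4.8 70. ] w 43.1 gf 0.0 F [ 0.1 -0.9  0.1] j7 0.62
```

```bash

python3 -m crank '[[[2,-5,0,0.01,0],[0,0,35,0,0],[0,0,33,0,0],[0,0,0,0,0],[0,0,0,0,1],[0,0,0,0,1],[0,0,0,0,1],[0,0,0,0,1],[0,0,0,0,1],[0,0,0,0,1]]]' 15
python3 -m crank '[[[0,0,0,0,1],[0,0,0,0,1],[0,0,0,0,1]]]' 40
python3 -c "
from h import *
go(.520,.2624,.085,89.4)"
```

```text
time: 17.5
position: [0.5257, 0.3283, 0.0459]
tool_rot: [0.031, 3.139, 0.002]
ft_force: [0.0, -0.0, 3.8]
grip_width: 0.159
grip_force: 15.0
time: 17.75
position: [0.5257, 0.3281, 0.0458]
tool_rot: [0.031, 3.14, 0.001]
ft_force: [-0.5, -0.4, 6.1]
grip_width: 0.154
grip_force: 40.0
t 17.75 pos [525.7 328.1  45.8] yaw_y 88.9 tilt [-0.002  0.    -1.   ] | shift [  4.3 -65.8 -39.3] turn -0.009 shift after turn [  4.9 -65.7 -39.3] w 13.4 gf 40.0 F [-0.5 -0.4  6.1] j7 0.58
```

```bash

python3 -m crank '[[[0,0,-10,0,1],[-15,0,0,0,1],[-15,0,0,0,1],[0,0,0,0,1],[0,0,5,0,1],[0,0,5,0,1],[0,0,0,0,1]]]' 25
python3 -m crank '[[[0,0,4,0,1],[0,0,4,0,1],[0,0,0,0,1]]]' 12
python3 -m crank '[[[0,0,3,0,1],[0,0,0,0,1]]]' 12
python3 -m crank '[[[0,0,3,0,1],[0,0,0,0,1]]]' 12
```

```text
time: 18.33
position: [0.553, 0.3271, 0.0435]
tool_rot: [-0.029, -3.139, 0.002]
ft_force: [-2.1, -0.8, 0.4]
grip_width: 0.16
grip_force: 25.0
time: 18.58
position: [0.5539, 0.3275, 0.0358]
tool_rot: [-0.029, -3.14, -0.0]
ft_force: [-1.3, 0.3, -0.5]
grip_width: 0.16
grip_force: 12.0
time: 18.75
position: [0.5547, 0.3274, 0.0331]
tool_rot: [-0.03, -3.141, -0.001]
ft_force: [-0.8, 1.5, 1.4]
grip_width: 0.161
grip_force: 12.0
time: 18.92
position: [0.5555, 0.3276, 0.032]
tool_rot: [0.031, 3.14, 0.001]
ft_force: [-2.7, -0.6, 8.4]
grip_width: 0.164
grip_force: 12.0
```

```bash

python3 -m crank '[[[0,0,0,0,0.3],[0,0,0,0,0.3],[0,0,0,0,0.3],[0,0,0,0,1],[0,0,0,0,1],[0,0,0,0,1],[0,0,0,0,1],[0,0,0,0,1],[0,0,0,0,1]]]' 15
python3 -m crank '[[[0,0,0,0,1],[0,0,0,0,1],[0,0,0,0,1]]]' 60
python3 -c "
from h import *
go(.520,.2624,.085,89.4)
S=snap('scene','s11.png');t=S['pixels'].max(2)
from fit import *
G=[(-.02,.085,-.012,.012,0,.02)]
# visible front of blade only
for r in range(236,276): print(r,t[r,394:424:1])
p=ctrl.get_state()['position']
print([np.round(w2px(S,(p[0]+.085,p[1]+dy,z)),1) for dy in(-.012,.012) for z in(0,.02)])
"
```

```text
time: 19.67
position: [0.555, 0.327, 0.0303]
tool_rot: [-0.031, -3.141, -0.0]
ft_force: [0.6, 0.4, -1.4]
grip_width: 0.161
grip_force: 15.0
time: 19.92
position: [0.555, 0.327, 0.0304]
tool_rot: [-0.031, -3.141, 0.0]
ft_force: [0.8, 1.5, -2.4]
grip_width: 0.155
grip_force: 60.0
t 19.92 pos [555.  327.   30.4] yaw_y 88.9 tilt [ 0. -0. -1.] | shift [ 33.7 -65.3 -54.6] turn -0.009 shift after turn [ 34.3 -65.  -54.6] w 13.5 gf 60.0 F [ 0.8  1.5 -2.4] j7 0.59
236 [ 38  37  37  34  35  34  36  33  30  24  76 140 157 152 157 144  84  23
  32  33  30  61  59  32  31  34  33  34  35  37]
237 [ 40  41  38  40  35  31  29  31  27  18 108 151 153 150 153 133  69  19
  27  24  26  51  48  29  28  28  31  29  32  32]
238 [ 40  40  40  41  36  26  26  26  26  41 124 157 153 149 155 130  67  20
  27  25  25  35  32  32  29  30  29  30  29  29]
239 [ 40  39  39  37  31  25  26  28  30  78 131 152 152 153 156 123  53  22
  28  25  24  29  28  26  26  26  28  27  29  28]
240 [ 39  39  40  37  31  28  27  28  32  87 115 117 121 126 134  98  31  26
  26  24  23  26  47  54  33  16  19  22  23  26]
241 [
[... 3832 characters left out ...]
3  99  90 149 204 217 207 134   8  20  27  24  26
  22  23  25  27  26  22  25  22  20  26  24  23]
272 [ 53  97 109 103 103 100  91 150 201 210 211 184 101   8  22  24  26  24
  31  33  27  23  22  23  24  24  22  25  24  22]
273 [ 56  96 107 102  98  90 152 202 209 205 211 186 106  14  20  22  26  23
  30  38  35  27  21  23  24  22  24  25  22  23]
274 [ 63  97 105 100  91 151 204 210 204 205 212 173  83  22  32  32  34  31
  34  38  35  34  32  31  33  33  27  24  25  22]
275 [ 72 100 106  96 159 208 215 205 202 207 215 157  45  28  36  35  36  35
  38  35  35  33  36  37  34  35  36  33  27  22]
[array([393.5, 282. ]), array([395. , 277.6]), array([404.3, 284.3]), array([406. , 279.9])]
```

```bash

python3 -c "
from h import *
S=dict(np.load('pics/s11.npz'));t=S['pixels'].max(2)
for r in range(276,290): print(r,t[r,390:410])
"
```

```text
276 [ 27  25  24  41  70  80  81  96 157 212 229 227 217 214 220 152  27  28
  35  36]
277 [ 27  24  22  45  69  70  70  78  96 125 139 143 160 199 234 169  27  30
  34  37]
278 [ 25  25  19  56  74  74  71  70  66  61  56  62  82 119 150 109  27  31
  34  35]
279 [29 24 19 66 83 77 75 74 70 71 70 73 70 65 63 45 30 34 37 34]
280 [26 24 23 39 52 63 69 73 77 77 76 75 75 77 63 40 33 34 35 36]
281 [27 24 25 21 24 33 39 43 49 50 60 68 74 78 55 33 33 35 35 36]
282 [25 26 26 25 29 30 30 25 22 21 31 37 42 46 39 32 33 35 37 35]
283 [25 27 26 28 36 36 35 34 34 33 30 29 27 31 33 35 36 35 36 36]
284 [24 27 31 34 38 35 36 37 35 35 37 36 34 33 34 35 34 35 34 35]
285 [30 33 34 37 35 36 35 36 37 36 34 38 35 35 36 35 36 36 34 34]
286 [30 37 37 37 35 35 34 36 32 36 37 34 36 36 35 35 34 35 34 36]
287 [37 35 35 36 35 35 35 35 33 34 36 34 34 35 35 34 37 35 34 34]
288 [37 35 35 35 36 35 36 35 37 37 34 34 37 34 35 35 34 36 36 34]
289 [36 35 37 36 35 35 35 34 36 35 36 35 33 35 35 36 35 34 35 36]
```

```bash

python3 -m crank '[[[0,0,-25,0,1],[0,0,-30,-0.009,1],[8.5,-16.2,0,0,1],[8.6,-16.2,0,0,1],[8.6,-16.2,0,0,1],[8.6,-16.2,0,0,1],[0,0,0,0,1],[0,0,0,0,1]]]'
python3 -c "
from h import *
go(.520,.2624,.043,89.4)"
```

```text
time: 20.63
position: [0.5198, 0.2615, 0.0852]
tool_rot: [-0.019, -3.141, 0.002]
ft_force: [-0.5, 0.6, -2.9]
grip_width: 0.158
grip_force: 60.0
t 20.63 pos [519.8 261.5  85.2] yaw_y 89.3 tilt [ 0.    -0.001 -1.   ] | shift [-0.2  0.9 42.2] turn -0.002 shift after turn [-0.2  0.9 42.2] w 13.7 gf 60.0 F [-0.5  0.6 -2.9] j7 0.72
```

```bash

python3 -m crank '[[[0,1,15,0,1],[0,0,15,0,1],[0,0,0,0,1]]]'
python3 -m crank '[[[0,0,6,0,1],[0,0,6,0,1],[0,0,0,0,1]]]'
python3 -m crank '[[[0,0,2,0,1],[0,0,2,0,1],[0,0,0,0,1]]]'
```

```text
time: 20.88
position: [0.5178, 0.2631, 0.0517]
tool_rot: [-0.015, -3.136, 0.003]
ft_force: [-0.6, -0.6, -3.5]
grip_width: 0.158
grip_force: 60.0
time: 21.13
position: [0.5192, 0.2634, 0.0418]
tool_rot: [-0.016, -3.139, 0.001]
ft_force: [-0.5, 0.1, -3.8]
grip_width: 0.163
grip_force: 60.0
time: 21.38
position: [0.5201, 0.2635, 0.0393]
tool_rot: [-0.017, -3.141, 0.0]
ft_force: [-0.5, -0.9, -3.8]
grip_width: 0.157
grip_force: 60.0
```

```bash

python3 -m crank '[[[0,0,1.5,0,1],[0,0,0,0,1]]]'
python3 -m crank '[[[0,1.2,0,0,1],[0,0,0,0,1],[0,0,0,0,1]]]'
python3 -m crank '[[[0,1,0,0,1],[0,0,0,0,1],[0,0,0,0,1]]]'
```

```text
time: 21.55
position: [0.5203, 0.2637, 0.0383]
tool_rot: [0.017, 3.141, 0.0]
ft_force: [0.2, 0.6, -3.3]
grip_width: 0.158
grip_force: 60.0
time: 21.8
position: [0.5203, 0.2646, 0.0382]
tool_rot: [0.017, 3.141, -0.001]
ft_force: [-0.8, -0.6, -1.3]
grip_width: 0.154
grip_force: 60.0
time: 22.05
position: [0.5203, 0.2647, 0.0382]
tool_rot: [0.018, 3.141, -0.003]
ft_force: [-0.9, -4.7, 0.8]
grip_width: 0.154
grip_force: 60.0
```

```bash

python3 -m crank '[[[0,-1.2,0.3,0,1],[0,0,0,0,1],[0,0,0,0,0.2],[0,0,0,0,0.2],[0,0,0,0,0.2],[0,0,-30,0,0.2],[0,0,-38,0,0.2],[0,0,-10,0,0.2],[0,0,0,0,0.2]]]' 15
python3 -c "
from h import *
go(.5847,.2329,.115,16.1)"
```

```text
time: 22.8
position: [0.522, 0.2669, 0.1195]
tool_rot: [0.016, 3.135, 0.005]
ft_force: [0.5, 0.9, -0.8]
grip_width: 0.396
grip_force: 0.0
t 22.8 pos [522.  266.9 119.5] yaw_y 89.4 tilt [-0.006  0.003 -1.   ] | shift [-63.  -33.4   4.8] turn 1.28 shift after turn [-50.1  50.7   4.8] w 34.5 gf 0.0 F [ 0.5  0.9 -0.8] j7 0.74
```

```bash

python3 -m crank '[[[-31.5,-16.7,0,0,0],[-31.5,-16.7,0,0.12,0],[0,0,0,0.12,0],[0,0,0,0.12,0],[0,0,0,0.12,0],[0,0,0,0.12,0],[0,0,0,0.12,0],[0,0,0,0.12,0],[0,0,0,0.12,0],[0,0,0,0.12,0]]]'
python3 -m crank '[[[0,0,0,0.12,0],[0,0,0,0.08,0],[0,0,0,0,0],[0,0,0,0,0]]]'
python3 -c "
from h import *
go(.5847,.2329,.045,16.1)"
```

```text
time: 23.63
position: [0.582, 0.2306, 0.1142]
tool_rot: [-1.636, -2.68, 0.002]
ft_force: [-0.4, -0.3, 0.4]
grip_width: 0.5
grip_force: 0.0
time: 23.97
position: [0.5821, 0.2306, 0.1147]
tool_rot: [-1.886, -2.512, 0.002]
ft_force: [0.3, -0.3, 0.7]
grip_width: 0.501
grip_force: 0.0
t 23.97 pos [582.1 230.6 114.7] yaw_y 16.2 tilt [-0.    -0.001 -1.   ] | shift [ 1.5  3.2 69.7] turn 0.002 shift after turn [ 1.5  3.2 69.7] w 43.6 gf 0.0 F [ 0.3 -0.3  0.7] j7 -0.36
```

```bash

python3 -m crank '[[[1.5,3.2,0,0,0],[0,0,35,0,0],[0,0,34,0,0],[0,0,0,0,0],[0,0,0,0,1],[0,0,0,0,1],[0,0,0,0,1],[0,0,0,0,1],[0,0,0,0,1],[0,0,0,0,1]]]' 15
python3 -m crank '[[[0,0,0,0,1],[0,0,0,0,1]]]' 35
python3 -c "
from h import *
go(.5847,.2329,.045,59.4)"
```

```text
time: 24.8
position: [0.5847, 0.2332, 0.0487]
tool_rot: [-1.89, -2.51, 0.001]
ft_force: [-4.8, -1.0, 5.7]
grip_width: 0.278
grip_force: 15.0
time: 24.97
position: [0.5847, 0.2332, 0.0488]
tool_rot: [1.889, 2.51, -0.001]
ft_force: [-4.9, -1.4, 5.3]
grip_width: 0.27
grip_force: 34.9
t 24.97 pos [584.7 233.2  48.8] yaw_y 16.1 tilt [-0.001 -0.001 -1.   ] | shift [-0.3 -0.1  3.8] turn -0.756 shift after turn [-0.1 -0.2  3.8] w 23.5 gf 34.9 F [-4.9 -1.4  5.3] j7 -0.41
```

```bash

python3 -m crank '[[[0,0,0,-0.1,1],[0,0,0,-0.1,1],[0,0,0,-0.1,1],[0,0,0,-0.1,1],[0,0,0,-0.1,1],[0,0,0,-0.1,1],[0,0,0,-0.1,1],[0,0,0,-0.056,1],[0,0,0,0,1],[0,0,0,0,1]]]'
python3 -c "
from h import *
go(.5847,.2329,.045,59.4);print(ctrl.get_state()['torque'])"
```

```text
time: 25.8
position: [0.5846, 0.233, 0.0487]
tool_rot: [-0.829, -3.03, 0.002]
ft_force: [-5.2, -2.3, 6.1]
grip_width: 0.274
grip_force: 34.9
t 25.8 pos [584.6 233.   48.7] yaw_y 59.4 tilt [ 0.    -0.001 -1.   ] | shift [-0.2 -0.   3.7] turn 0.0 shift after turn [-0.2 -0.   3.7] w 23.8 gf 34.9 F [-5.2 -2.3  6.1] j7 0.28
[-0.41181398  1.0485264   0.13027309]
```

```bash

python3 -m crank '[[[0,0,0,0,0.2],[0,0,0,0,0.2],[0,0,0,0,0.2],[0,0,-35,0,0.2],[0,0,-35,0,0.2],[0,0,0,-0.12,0.2],[0,0,0,-0.12,0.2],[0,0,0,-0.12,0.2],[0,0,0,-0.12,0.2],[0,0,0,-0.04,0.2]]]' 15
python3 -m crank '[[[0,0,0,0,0.2]]]' 
python3 -c "
from h import *
go(.5203,.2643,.115,89.3)"
```

```text
time: 26.63
position: [0.5859, 0.2327, 0.1171]
tool_rot: [0.015, 3.141, 0.0]
ft_force: [-0.6, -0.2, 0.2]
grip_width: 0.4
grip_force: 0.0
time: 26.72
position: [0.5858, 0.2327, 0.1169]
tool_rot: [0.022, 3.141, 0.001]
ft_force: [0.3, 0.8, -0.3]
grip_width: 0.399
grip_force: 0.0
t 26.72 pos [585.8 232.7 116.9] yaw_y 89.2 tilt [-0.001  0.    -1.   ] | shift [65.9 30.6  1.9] turn -0.002 shift after turn [65.9 30.8  1.9] w 34.7 gf 0.0 F [ 0.3  0.8 -0.3] j7 0.8
```

```bash

python3 -m crank '[[[33,15.3,0,-0.002,0.2],[33,15.3,0,0,0.2],[0,0,0,0,0.2],[0,0,0,0,0.2]]]'
python3 -c "
from h import *
go(.5203,.2643,.0385,89.4)"
```

```text
time: 27.05
position: [0.518, 0.2661, 0.1173]
tool_rot: [0.015, 3.14, -0.001]
ft_force: [0.6, -0.9, 0.1]
grip_width: 0.401
grip_force: 0.0
t 27.05 pos [518.  266.1 117.3] yaw_y 89.4 tilt [-0.001 -0.    -1.   ] | shift [-2.2 -1.7 78.8] turn 0.001 shift after turn [-2.2 -1.7 78.8] w 34.9 gf 0.0 F [ 0.6 -0.9  0.1] j7 0.73
```

```bash

python3 -m crank '[[[-2,-1.7,0,0,0.2],[0,0,38,0,0.2],[0,0,38,0,0.2],[0,0,0,0,0.2],[0,0,0,0,1],[0,0,0,0,1],[0,0,0,0,1],[0,0,0,0,1],[0,0,0,0,1]]]' 10
python3 -m crank '[[[0,0,0,0,1],[0,0,0,0,1],[0,0,0,0,1]]]' 40
python3 -c "
from h import *
go(.5203,.2642,.0385,89.4)"
```

```text
time: 27.8
position: [0.5232, 0.2636, 0.0428]
tool_rot: [0.02, 3.138, 0.002]
ft_force: [-0.5, 0.1, 4.0]
grip_width: 0.16
grip_force: 10.0
time: 28.05
position: [0.5232, 0.2636, 0.0428]
tool_rot: [0.02, 3.138, 0.002]
ft_force: [-0.6, 0.7, 6.8]
grip_width: 0.156
grip_force: 40.0
t 28.05 pos [523.2 263.6  42.8] yaw_y 89.3 tilt [-0.003  0.001 -1.   ] | shift [2.9 0.5 4.3] turn -0.002 shift after turn [2.9 0.5 4.3] w 13.6 gf 40.0 F [-0.6  0.7  6.8] j7 0.67
```

```bash

python3 -m crank '[[[0,0.5,0,0,1],[8,0,0,0,1],[8,0,0,0,1],[0,0,0,0,1]]]'
python3 -m crank '[[[8,0,0,0,1],[8,0,0,0,1],[8,0,0,0,1],[8,0,0,0,1],[0,0,0,0,1]]]'
python3 -m crank '[[[8,0,0,0,1],[8,0,0,0,1],[8,0,0,0,1],[0,0,0,0,1],[0,0,0,0,1]]]'
python3 -c "
from h import *
go(.5203,.2642,.0385,89.4)"
```

```text
time: 28.38
position: [0.507, 0.264, 0.0427]
tool_rot: [0.019, 3.137, 0.001]
ft_force: [0.9, -0.2, 6.1]
grip_width: 0.155
grip_force: 40.0
time: 28.8
position: [0.4748, 0.2644, 0.0426]
tool_rot: [0.019, 3.137, 0.001]
ft_force: [1.1, 0.5, 9.3]
grip_width: 0.156
grip_force: 40.0
time: 29.22
position: [0.4504, 0.2646, 0.0421]
tool_rot: [0.019, 3.139, 0.0]
ft_force: [0.9, -0.8, 10.4]
grip_width: 0.16
grip_force: 40.0
t 29.22 pos [450.4 264.6  42.1] yaw_y 89.3 tilt [-0.003  0.    -1.   ] | shift [-69.9   0.5   3.8] turn -0.002 shift after turn [-69.9   0.3   3.8] w 13.9 gf 40.0 F [ 0.9 -0.8 10.4] j7 0.64
```

```bash

python3 -m crank '[[[0,0,-20,0,1],[0,0,-30,0,1],[0,20,0,-0.12,1],[0,0,0,-0.12,1],[0,0,0,-0.12,1],[0,0,0,-0.12,1],[0,0,0,-0.12,1],[0,0,0,-0.12,1],[0,0,0,0,1]]]' 60
python3 -c "
from h import *
u=np.array([.758,.652]);n=np.array([-.652,.758]);p=.5841*u-.0514*n
print(p);go(*p,.06,130.6)"
```

```text
time: 29.97
position: [0.4476, 0.283, 0.0891]
tool_rot: [1.092, -2.94, 0.0]
ft_force: [-1.1, 0.2, -3.7]
grip_width: 0.157
grip_force: 60.0
[0.4762606 0.341872 ]
t 29.97 pos [447.6 283.   89.1] yaw_y 130.7 tilt [ 0.005  0.002 -1.   ] | shift [-60.3  25.8  28.8] turn 0.002 shift after turn [-60.2  26.   28.8] w 13.7 gf 60.0 F [-1.1  0.2 -3.7] j7 1.28
```

```bash

python3 -m crank '[[[-20,8.6,0,0,1],[-20,8.6,0,0,1],[-20.3,8.6,0,0,1],[0,0,24,0,1],[0,0,0,0,1],[0,0,0,0,1]]]' 60
python3 -c "
from h import *
go(.4763,.3419,.0395,130.6);S=snap('scene','s12.png');p=ctrl.get_state()['position']
u=np.array([.758,.652]);t=S['pixels'].max(2).astype(float)
def line(a0,z,lab,off=0):
    n=np.array([-.652,.758]);o=[]
    for a in range(*a0):
        w=p[:2]+u*a/1e3+n*off; x,y=w2px(S,(*w,z)); o.append((a,int(cv2.getRectSubPix(t.astype(np.float32),(1,1),(float(x),float(y)))[0,0])))
    print(lab,o)
zb=p[2]-.0345
line((60,100,2),zb+.02,'bladetop',.004)
line((85,116,2),.016,'traytop',.004)
c=np.array([.5,.362])
"
```

```text
time: 30.47
position: [0.4768, 0.3414, 0.0647]
tool_rot: [1.084, -2.942, 0.003]
ft_force: [0.6, 0.5, -3.3]
grip_width: 0.155
grip_force: 60.0
t 30.47 pos [476.8 341.4  64.7] yaw_y 130.4 tilt [ 0.006  0.    -1.   ] | shift [-0.1  0.7 25.2] turn -0.003 shift after turn [-0.1  0.7 25.2] w 13.5 gf 60.0 F [ 0.6  0.5 -3.3] j7 1.18
bladetop [(60, 192), (62, 193), (64, 193), (66, 193), (68, 192), (70, 193), (72, 194), (74, 203), (76, 183), (78, 119), (80, 69), (82, 45), (84, 35), (86, 32), (88, 32), (90, 33), (92, 33), (94, 33), (96, 35), (98, 33)]
traytop [(85, 144), (87, 115), (89, 67), (91, 66), (93, 61), (95, 37), (97, 32), (99, 33), (101, 34), (103, 35), (105, 35), (107, 34), (109, 34), (111, 35), (113, 35), (115, 33)]
```

```bash

python3 -m crank '[[[0,0.5,10,0,1],[0,0,8,0,1],[0,0,3,0,1],[0,0,0,0,1]]]' 60
python3 -m crank '[[[0,0,2,0,1],[0,0,2,0,1],[0,0,0,0,1]]]'
python3 -c "
from h import *
go(.4763,.3419,.0395,130.6)"
```

```text
time: 30.85
position: [0.4783, 0.3421, 0.0446]
tool_rot: [1.086, -2.946, 0.001]
ft_force: [-0.3, 0.2, -2.4]
grip_width: 0.153
grip_force: 60.0
time: 31.1
position: [0.4788, 0.3431, 0.0416]
tool_rot: [1.087, -2.947, 0.0]
ft_force: [-0.5, 0.1, -3.1]
grip_width: 0.15
grip_force: 60.0
t 31.1 pos [478.8 343.1  41.6] yaw_y 130.5 tilt [ 0. -0. -1.] | shift [2.6 0.7 2.1] turn -0.002 shift after turn [2.6 0.7 2.1] w 13.1 gf 60.0 F [-0.5  0.1 -3.1] j7 1.16
```

```bash

python3 -m crank '[[[2,0.5,1,0,1],[0,0,1.5,0,1],[0,0,0,0,1],[0,0,0,0,1]]]'
python3 -m crank '[[[0,0,0,0,0.2],[0,0,0,0,0.2],[0,0,0,0,0.2],[0,0,0,0,0.2],[0,0,-30,0,0.2],[0,0,-40,0,0.2],[0,0,-40,0,0.2],[0,0,0,0,-0.2]]]' 15
python3 -c "
from h import *
go(.431,.062,.15,89.4)"
```

```text
time: 31.43
position: [0.4768, 0.3425, 0.0397]
tool_rot: [1.088, -2.947, 0.0]
ft_force: [-0.8, -1.3, 2.4]
grip_width: 0.157
grip_force: 60.0
time: 32.1
position: [0.4796, 0.3462, 0.1569]
tool_rot: [-1.084, 2.937, 0.005]
ft_force: [0.5, 1.8, -0.0]
grip_width: 0.425
grip_force: 0.0
t 32.1 pos [479.6 346.2 156.9] yaw_y 130.5 tilt [-0.012 -0.001 -1.   ] | shift [ 221.7 -184.4    4.4] turn 0.718 shift after turn [  45.7 -284.8    4.4] w 37.0 gf 0.0 F [ 0.5  1.8 -0. ] j7 1.24
```

```bash
python3 - <<'E'
from fit import *
T=snap('top','t13.png');S=snap('scene','s13.png')
for nm,bx,p in [('nest',NEST,[.628,-.1634,.169]),('cA',CARS,[.429,.062,-.05]),('cB',CARS,[.435,-.182,-.453])]:
    for im,n,ths in((T,'top',(80,)),(S,'sc',(70,110))):
      for thr in ths:
        q,f=fit(im,bx,p,thr); print(nm,n,thr,np.round(q,4),round(f,3))
E
```

```text
nest top 80 [ 0.628  -0.1638  0.1693] 0.014
nest sc 70 [ 0.6582 -0.1586  0.1667] 0.366
nest sc 110 [ 0.5903 -0.172   0.1775] 0.172
cA top 80 [ 0.4313  0.0625 -0.0519] 0.188
cA sc 70 [ 0.4265  0.0618 -0.0474] 0.039
cA sc 110 [0.4026 0.0579 0.139 ] 0.891
cB top 80 [ 0.4357 -0.1823 -0.4553] 0.059
cB sc 70 [ 0.4324 -0.1826 -0.4445] 0.028
cB sc 110 [ 0.4188 -0.1922  0.0798] 1.174
```

```bash

python3 -m crank '[[[0,0,0,0.12,-0.2],[0,0,0,0.12,-0.2],[0,0,0,0.12,-0.2],[0,0,0,0.12,-0.2],[0,0,0,0.12,-0.2],[0,0,0,0.12,-0.2],[0,0,0,0.04,-0.2],[0,0,0,0,-0.2]]]' 
python3 -c "
from h import *
go(.429,.0624,.1,87.1)"
```

```text
time: 32.87
position: [0.4764, 0.3415, 0.1477]
tool_rot: [-0.084, -3.139, 0.003]
ft_force: [-0.3, 0.5, 0.7]
grip_width: 0.598
grip_force: 0.0
t 32.87 pos [476.4 341.5 147.7] yaw_y 86.9 tilt [ 0.001 -0.002 -1.   ] | shift [  32.2 -281.1   48.3] turn -0.003 shift after turn [  33.1 -281.    48.3] w 52.1 gf 0.0 F [-0.3  0.5  0.7] j7 0.56
```

```bash

python3 -m crank '[[[4,-35,0,0,-0.2],[4,-35,0,0,-0.2],[4,-35,0,0,-0.2],[4,-35,0,0,-0.2],[4,-35,0,0,-0.2],[4,-35,0,0,-0.2],[4,-36,0,0,-0.2],[4,-35,0,0,-0.2],[0,0,35,0,-0.2],[0,0,0,0,-0.2]]]' 
python3 -c "
from h import *
go(.429,.0624,.015,87.1)"
```

```text
time: 33.7
position: [0.4265, 0.0597, 0.1104]
tool_rot: [-0.09, -3.134, 0.004]
ft_force: [-2.4, 0.0, -0.5]
grip_width: 0.602
grip_force: 0.0
t 33.7 pos [426.5  59.7 110.4] yaw_y 86.7 tilt [ 0.006 -0.003 -1.   ] | shift [-2.9  3.1 95.4] turn -0.007 shift after turn [-2.9  3.1 95.4] w 52.4 gf 0.0 F [-2.4  0.  -0.5] j7 1.36
```

```bash

python3 -m crank '[[[-2.5,3,30,-0.006,-0.2],[0,0,33,0,-0.2],[0,0,20,0,-0.2],[0,0,0,0,-0.2],[0,0,0,0,-0.2]]]' 
python3 -c "
from h import *
go(.429,.0624,.015,87.1)"
```

```text
time: 34.12
position: [0.4316, 0.068, 0.0308]
tool_rot: [-0.068, -3.137, -0.004]
ft_force: [-0.1, 0.1, -0.7]
grip_width: 0.599
grip_force: 0.0
t 34.12 pos [431.6  68.   30.8] yaw_y 87.5 tilt [ 0.004  0.003 -1.   ] | shift [ 2.3 -5.7 15.8] turn 0.007 shift after turn [ 2.3 -5.8 15.8] w 52.1 gf 0.0 F [-0.1  0.1 -0.7] j7 1.14
```

```bash

python3 -m crank '[[[2.3,-5.6,0,0.007,-0.2],[0,0,15,0,-0.2],[0,0,0,0,-0.2],[0,0,0,0,-0.2]]]' 
python3 -c "
from h import *
go(.429,.0624,.015,87.1)"
```

```text
time: 34.45
position: [0.4307, 0.0606, 0.0173]
tool_rot: [0.084, 3.14, -0.001]
ft_force: [0.1, 0.1, 0.5]
grip_width: 0.601
grip_force: 0.0
t 34.45 pos [430.7  60.6  17.3] yaw_y 86.9 tilt [-0.001 -0.001 -1.   ] | shift [1.8 1.7 2.3] turn -0.003 shift after turn [1.8 1.8 2.3] w 52.3 gf 0.0 F [0.1 0.1 0.5] j7 1.12
```

```bash

python3 -m crank '[[[1.8,1.8,1,-0.003,-0.2],[0,0,0,0,-0.2],[0,0,0,0,1],[0,0,0,0,1],[0,0,0,0,1],[0,0,0,0,1],[0,0,0,0,1],[0,0,0,0,1]]]' 8
python3 -m crank '[[[0,0,0,0,1],[0,0,0,0,1]]]' 30
python3 -c "
from h import *
go(.429,.0624,.1,99.7)"
```

```text
time: 35.12
position: [0.4286, 0.0627, 0.0153]
tool_rot: [-0.08, -3.141, 0.0]
ft_force: [0.6, 0.5, 2.1]
grip_width: 0.346
grip_force: 8.0
time: 35.28
position: [0.4286, 0.0627, 0.0153]
tool_rot: [-0.08, -3.141, 0.0]
ft_force: [-0.8, 1.0, 2.2]
grip_width: 0.345
grip_force: 29.9
t 35.28 pos [428.6  62.7  15.3] yaw_y 87.1 tilt [ 0. -0. -1.] | shift [ -0.4  -0.3 -84.7] turn -0.22 shift after turn [ -0.3  -0.4 -84.7] w 30.0 gf 29.9 F [-0.8  1.   2.2] j7 1.11
```

```bash

python3 -m crank '[[[0,0,-30,0,1],[0,0,-30,-0.11,1],[0,0,0,-0.11,1],[0,0,0,0,1],[0,0,0,0,1]]]' 40
python3 -c "
from h import *
go(.5933,-.1694,.075,99.7)"
```

```text
time: 35.7
position: [0.4281, 0.062, 0.0737]
tool_rot: [0.253, -3.131, 0.001]
ft_force: [-0.3, -0.0, -1.3]
grip_width: 0.343
grip_force: 39.9
t 35.7 pos [428.1  62.   73.7] yaw_y 99.2 tilt [ 0.001 -0.001 -1.   ] | shift [-125.9 -254.9   -1.1] turn -0.008 shift after turn [-123.8 -255.9   -1.1] w 29.8 gf 39.9 F [-0.3 -0.  -1.3] j7 1.48
```

```bash

python3 -m crank '[[[-15.5,-32,0,-0.008,1],[-15.5,-32,0,0,1],[-15.5,-32,0,0,1],[-15.5,-32,0,0,1],[-15.5,-32,0,0,1],[-15.5,-32,0,0,1],[-15.5,-32,0,0,1],[-15.5,-32,0,0,1],[0,0,0,0,1],[0,0,0,0,1]]]'
python3 -c "
from h import *
go(.5933,-.1694,.04,99.7)"
```

```text
time: 36.53
position: [0.5938, -0.1701, 0.0712]
tool_rot: [0.261, -3.127, -0.004]
ft_force: [0.6, 0.5, -1.6]
grip_width: 0.343
grip_force: 39.9
t 36.53 pos [ 593.8 -170.1   71.2] yaw_y 99.6 tilt [ 0.003  0.003 -1.   ] | shift [ 0.3  0.7 31.2] turn -0.003 shift after turn [ 0.3  0.7 31.2] w 29.9 gf 39.9 F [ 0.6  0.5 -1.6] j7 1.65
```

```bash

python3 -m crank '[[[0.3,0.7,15,0,1],[0,0,16,0,1],[0,0,0,0,1],[0,0,0,0,1]]]'
python3 -c "
from h import *
go(.5933,-.1694,.036,99.7)
from fit import *
S=snap('scene','s14.png')
"
```

```text
time: 36.87
position: [0.592, -0.1664, 0.0409]
tool_rot: [0.273, -3.126, -0.002]
ft_force: [0.8, 0.5, -1.1]
grip_width: 0.341
grip_force: 39.9
t 36.87 pos [ 592.  -166.4   40.9] yaw_y 100.0 tilt [ 0.004  0.002 -1.   ] | shift [-0.8 -3.2  4.9] turn 0.005 shift after turn [-0.8 -3.2  4.9] w 29.7 gf 39.9 F [ 0.8  0.5 -1.1] j7 1.63
```

```bash

python3 -m crank '[[[-0.6,-2.6,0,0.005,1],[0,0,0,0,1],[0,0,0,0,1]]]'
python3 -c "
from h import *
go(.5933,-.1694,.036,99.7)"
```

```text
time: 37.17
position: [0.5956, -0.1707, 0.0439]
tool_rot: [-0.262, 3.13, -0.001]
ft_force: [-0.5, 0.4, -0.8]
grip_width: 0.343
grip_force: 39.9
t 37.17 pos [ 595.6 -170.7   43.9] yaw_y 99.6 tilt [-0.001 -0.001 -1.   ] | shift [2.1 1.7 7.9] turn -0.002 shift after turn [2.1 1.7 7.9] w 29.8 gf 39.9 F [-0.5  0.4 -0.8] j7 1.63
```

```bash

python3 -m crank '[[[2.1,1.7,5,-0.002,1],[0,0,0,0,1],[0,0,0,0,1],[0,0,0,0,1]]]'
python3 -c "
from h import *
go(.5933,-.1694,.034,99.7)"
```

```text
time: 37.5
position: [0.5927, -0.169, 0.0381]
tool_rot: [0.266, -3.13, 0.0]
ft_force: [-0.5, -0.3, -0.7]
grip_width: 0.342
grip_force: 39.9
t 37.5 pos [ 592.7 -169.    38.1] yaw_y 99.7 tilt [ 0. -0. -1.] | shift [-0.6 -0.5  4.1] turn 0.001 shift after turn [-0.6 -0.5  4.1] w 29.7 gf 39.9 F [-0.5 -0.3 -0.7] j7 1.63
```

Good. Now I'll lower gently: about 33 mm would mean sitting on the nest top, about 25 mm means seated.

```bash

python3 -m crank '[[[-0.5,-0.4,3,0,1],[0,0,2,0,1],[0,0,0,0,1],[0,0,0,0,1]]]' 20
python3 -m crank '[[[0,0,2.5,0,1],[0,0,0,0,1],[0,0,0,0,1]]]'
python3 -c "
from h import *
go(.5933,-.1694,.0253,99.7)"
```

```text
time: 37.83
position: [0.5932, -0.1692, 0.0329]
tool_rot: [0.267, -3.13, -0.0]
ft_force: [-0.5, 0.3, -0.4]
grip_width: 0.342
grip_force: 19.9
time: 38.08
position: [0.5931, -0.1691, 0.0303]
tool_rot: [0.267, -3.13, -0.0]
ft_force: [0.6, 1.6, -1.8]
grip_width: 0.34
grip_force: 19.9
t 38.08 pos [ 593.1 -169.1   30.3] yaw_y 99.7 tilt [ 0.  0. -1.] | shift [-0.1 -0.3  5. ] turn 0.001 shift after turn [-0.1 -0.3  5. ] w 29.6 gf 19.9 F [ 0.6  1.6 -1.8] j7 1.62
```

It's in the pocket with no resistance. I'll keep lowering until it touches the floor.

```bash

python3 -m crank '[[[0,-0.2,3,0,1],[0,0,0,0,1],[0,0,0,0,1]]]'
python3 -m crank '[[[0,0,2.5,0,1],[0,0,0,0,1],[0,0,0,0,1]]]'
python3 -c "
from h import *
go(.5933,-.1694,.0253,99.7)"
```

```text
time: 38.33
position: [0.5932, -0.1692, 0.0273]
tool_rot: [0.267, -3.13, -0.001]
ft_force: [-0.6, 1.2, -1.9]
grip_width: 0.347
grip_force: 19.9
time: 38.58
position: [0.5937, -0.1691, 0.0254]
tool_rot: [-0.267, 3.13, 0.0]
ft_force: [-0.5, 2.2, 0.9]
grip_width: 0.347
grip_force: 20.0
t 38.58 pos [ 593.7 -169.1   25.4] yaw_y 99.7 tilt [-0.001 -0.    -1.   ] | shift [ 0.4 -0.2  0.1] turn 0.001 shift after turn [ 0.4 -0.2  0.1] w 30.2 gf 20.0 F [-0.5  2.2  0.9] j7 1.62
```

```bash

python3 -m crank '[[[0,0,0,0,-0.2],[0,0,0,0,-0.2],[0,0,0,0,-0.2],[0,0,-25,0,-0.2],[0,0,-35,0,-0.2],[0,0,-35,0,-0.2],[20,35,0,0,-0.2],[20,35,0,0,-0.2],[20,35,0,0,-0.2],[0,40,0,0,-0.2]]]' 10
python3 -m crank '[[[0,40,0,0,-0.2],[0,40,0,0,-0.2],[0,0,0,0,-0.2]]]'
python3 - <<'E'
from fit import *
T=snap('top','t15.png');S=snap('scene','s15.png')
z10=[(a,b,c,d,e+.01,f+.01) for a,b,c,d,e,f in CARS]
for n,im,thr in(('top',T,80),('top',T,60),('sc',S,70)):
    print('cB',n,*fit(im,CARS,[.435,-.182,-.453],thr))
print(np.round(w2px(T,(.4347,-.1822,.04)),0))
go(.4347,-.1822,.1,64.1)
E
```

```text
time: 39.42
position: [0.5062, -0.0382, 0.1193]
tool_rot: [0.26, -3.127, 0.006]
ft_force: [1.1, -0.5, -0.7]
grip_width: 0.599
grip_force: 0.0
time: 39.67
position: [0.4945, 0.051, 0.121]
tool_rot: [-0.284, 3.127, 0.003]
ft_force: [-0.2, 1.4, -0.9]
grip_width: 0.598
grip_force: 0.0
cB top [ 0.43575158 -0.18242967 -0.44091171] 0.05732484076433121
cB top [ 0.43639859 -0.18199583 -0.43578682] 0.05140648132916598
cB sc [ 0.43244868 -0.18252012 -0.45990566] 0.030092273791488777
[428. 229.]
t 39.77 pos [496.1  43.6 120.5] yaw_y 100.0 tilt [-0.001 -0.002 -1.   ] | shift [  99.6 -211.7   20.8] turn 0.626 shift after turn [ -43.4 -229.9   20.8] w 52.1 gf 0.0 F [-0.3 -0.   0.3] j7 1.43
```

```bash

python3 -m crank '[[[16.6,-35.3,0,0,-0.2],[16.6,-35.3,0,0,-0.2],[16.6,-35.3,0,0,-0.2],[16.6,-35.3,0,0,-0.2],[16.6,-35.3,0,0,-0.2],[16.6,-35.3,0,0.12,-0.2],[0,0,0,0.12,-0.2],[0,0,0,0.12,-0.2],[0,0,0,0.12,-0.2],[0,0,0,0.12,-0.2]]]' 10
python3 -m crank '[[[0,0,0,0.026,-0.2],[0,0,20,0,-0.2],[0,0,0,0,-0.2],[0,0,0,0,-0.2],[0,0,0,0,-0.2]]]'
python3 -c "
from h import *
go(.4347,-.1822,.05,64.2)"
```

```text
time: 40.6
position: [0.4332, -0.1858, 0.1202]
tool_rot: [0.686, 3.066, -0.001]
ft_force: [0.8, -0.0, 1.4]
grip_width: 0.6
grip_force: 0.0
time: 41.02
position: [0.4338, -0.1842, 0.1005]
tool_rot: [-0.712, -3.06, -0.0]
ft_force: [-0.4, -0.6, -0.0]
grip_width: 0.596
grip_force: 0.0
t 41.02 pos [ 433.8 -184.2  100.5] yaw_y 63.8 tilt [ 0.  0. -1.] | shift [ 0.   2.2 50.5] turn -0.007 shift after turn [ 0.   2.2 50.5] w 51.9 gf 0.0 F [-0.4 -0.6 -0. ] j7 1.38
```

```bash

python3 -m crank '[[[0,2.2,30,-0.007,-0.2],[0,0,30,0,-0.2],[0,0,25,0,-0.2],[0,0,0,0,-0.2],[0,0,0,0,-0.2],[0,0,0,0,-0.2],[0,0,0,0,-0.2]]]' 10
python3 -c "
from h import *
go(.4347,-.1822,.015,64.2)"
```

```text
time: 41.6
position: [0.4364, -0.1824, 0.0171]
tool_rot: [0.699, 3.059, -0.002]
ft_force: [0.3, -0.1, 0.4]
grip_width: 0.6
grip_force: 0.0
t 41.6 pos [ 436.4 -182.4   17.1] yaw_y 64.3 tilt [-0.004 -0.001 -1.   ] | shift [ 1.6 -0.6  2.1] turn 0.001 shift after turn [ 1.6 -0.6  2.1] w 52.2 gf 0.0 F [ 0.3 -0.1  0.4] j7 1.24
```

```bash

python3 -m crank '[[[1.6,-0.6,1.5,0,-0.2],[0,0,0,0,-0.2],[0,0,0,0,1],[0,0,0,0,1],[0,0,0,0,1],[0,0,0,0,1],[0,0,0,0,1],[0,0,0,0,1],[0,0,0,0,1]]]' 8
python3 -m crank '[[[0,0,0,0,1],[0,0,0,0,1]]]' 30
python3 -c "
from h import *
go(.4347,-.1822,.015,64.2)"
```

```text
time: 42.35
position: [0.4333, -0.1812, 0.0137]
tool_rot: [0.699, 3.063, 0.0]
ft_force: [-0.5, 1.7, 1.4]
grip_width: 0.345
grip_force: 8.0
time: 42.52
position: [0.4333, -0.1812, 0.0137]
tool_rot: [0.699, 3.063, 0.0]
ft_force: [-0.2, 0.4, 2.1]
grip_width: 0.339
grip_force: 30.0
t 42.52 pos [ 433.3 -181.2   13.7] yaw_y 64.3 tilt [-0.  0. -1.] | shift [-1.7 -0.3 -1.3] turn 0.001 shift after turn [-1.7 -0.3 -1.3] w 29.5 gf 30.0 F [-0.2  0.4  2.1] j7 1.24
```

```bash

python3 -m crank '[[[0,0,-25,0,1],[0,0,-25,0,1],[0,0,0,-0.12,1],[0,0,0,-0.12,1],[0,0,0,-0.12,1],[0,0,0,-0.12,1],[0,0,0,-0.12,1],[0,0,0,-0.018,1],[0,0,0,0,1],[0,0,0,0,1]]]' 40
python3 -c "
from h import *
go(.5274,-.1805,.045,99.7)"
```

```text
time: 43.35
position: [0.4329, -0.1813, 0.0634]
tool_rot: [0.26, -3.13, -0.0]
ft_force: [0.5, 0.3, -1.0]
grip_width: 0.341
grip_force: 40.0
t 43.35 pos [ 432.9 -181.3   63.4] yaw_y 99.5 tilt [ 0.  0. -1.] | shift [-93.4 -14.8  18.4] turn -0.003 shift after turn [-93.3 -15.1  18.4] w 29.7 gf 40.0 F [ 0.5  0.3 -1. ] j7 1.91
```

```bash

python3 -m crank '[[[-31,-5,0,-0.003,1],[-31,-5,0,0,1],[-31.3,-5,0,0,1],[0,0,0,0,1],[0,0,0,0,1],[0,0,22,0,1],[0,0,0,0,1],[0,0,0,0,1],[0,0,0,0,1],[0,0,0,0,1]]]' 40
python3 -c "
from h import *
go(.5274,-.1805,.035,99.7)"
```

```text
time: 44.18
position: [0.5276, -0.1807, 0.0426]
tool_rot: [-0.268, 3.13, -0.002]
ft_force: [0.7, 0.4, -0.9]
grip_width: 0.342
grip_force: 40.0
t 44.18 pos [ 527.6 -180.7   42.6] yaw_y 99.8 tilt [-0.    -0.001 -1.   ] | shift [0.1 0.3 7.6] turn 0.002 shift after turn [0.1 0.3 7.6] w 29.7 gf 40.0 F [ 0.7  0.4 -0.9] j7 1.7
```

```bash

python3 -m crank '[[[0.1,0.3,5,0.002,1],[0,0,3,0,1],[0,0,0,0,1],[0,0,0,0,1],[0,0,0,0,1]]]' 20
python3 -c "
from h import *
go(.5274,-.1805,.0237,99.7)"
python3 -m crank '[[[0,0,3,0,1],[0,0,1.5,0,1],[0,0,0,0,1],[0,0,0,0,1]]]'
python3 -c "
from h import *
go(.5274,-.1805,.0237,99.7)"
```

```text
time: 44.6
position: [0.5275, -0.1799, 0.0337]
tool_rot: [-0.267, 3.13, -0.0]
ft_force: [-0.0, -0.5, -1.1]
grip_width: 0.343
grip_force: 20.0
t 44.6 pos [ 527.5 -179.9   33.7] yaw_y 99.7 tilt [-0. -0. -1.] | shift [ 0.2 -0.6 10. ] turn 0.001 shift after turn [ 0.2 -0.6 10. ] w 29.8 gf 20.0 F [-0.  -0.5 -1.1] j7 1.69
time: 44.93
position: [0.5273, -0.1799, 0.0289]
tool_rot: [0.267, -3.13, -0.0]
ft_force: [0.4, -0.7, -1.7]
grip_width: 0.344
grip_force: 20.0
t 44.93 pos [ 527.3 -179.9   28.9] yaw_y 99.7 tilt [ 0.  0. -1.] | shift [ 0.  -0.6  5.2] turn 0.001 shift after turn [ 0.  -0.6  5.2] w 29.9 gf 20.0 F [ 0.4 -0.7 -1.7] j7 1.68
```

It's in the pocket, so I'll seat it and release.

```bash

python3 -m crank '[[[0,-0.3,3,0,1],[0,0,2.5,0,1],[0,0,0,0,1],[0,0,0,0,1]]]'
python3 -m crank '[[[0,0,0,0,-0.2],[0,0,0,0,-0.2],[0,0,0,0,-0.2],[0,0,-25,0,-0.2],[0,0,-35,0,-0.2],[0,0,-35,0,-0.2],[30,-20,-20,0,-0.2],[30,-20,-20,0,-0.2],[20,-30,0,0,-0.2],[0,-40,0,0,-0.2]]]' 10
python3 -m crank '[[[0,-40,0,0,-0.2],[0,-40,0,0,-0.2],[0,-40,0,0,-0.2],[0,-40,0,0,-0.2],[0,-40,0,0,-0.2],[0,0,0,0,-0.2]]]' 10
python3 - <<'E'
from fit import *
T=snap('top','t16.png');S=snap('scene','s16.png')
C=[(a,b,c,d,e+.01 if e else .018,f+.01) for a,b,c,d,e,f in CARS]
go(.5,-.2,.2)
for nm,p in(('A',[.5940,-.1693,.169]),('B',[.5289,-.1804,.169])):
    # ampoule colour blob centroid in both views, expected at block top
    for n,im in(('top',T),('sc',S)):
        px=im['pixels'].astype(int);m=((px[:,:,0]-px[:,:,2])>50)
        u,v=map(int,w2px(im,(p[0],p[1],.053)));w=m[v-14:v+15,u-14:v+15 if 0 else u+15];ys,xs=np.nonzero(w)
        c=px2w(im,xs.mean()+u-14,ys.mean()+v-14,.053);a=cv2.fitLine(np.float32(np.c_[xs,ys]),2,0,.01,.01).ravel()[:2]
        c2=px2w(im,xs.mean()+u-14+10*a[0],ys.mean()+v-14+10*a[1],.053)-c
        print(nm,n,len(xs),np.round(c,4),'axis deg',round(np.degrees(np.arctan2(c2[1],c2[0])),1))
# gauge handle & tray
q=[.500,.362]
G=np.array([np.cos(.71),np.sin(.71)])
h=np.array(q)-.035*G
for n,im in(('top',T),('sc',S)):
    px=im['pixels'].max(2);u,v=map(int,w2px(im,(*h,.07)));w=px[v-12:v+13,u-12:u+13]
    l=cv2.connectedComponentsWithStats((w>225).astype(np.uint8));k=1+np.argmax(l[2][1:,4]) if l[0]>1 else 0
    c=l[3][k]; print('handle top',n,l[2][k,4],np.round(px2w(im,c[0]+u-12,c[1]+v-12,.07),4),'exp',np.round(h,4))
    # original picture for comparison
    im0=dict(np.load('pics/top0.npz' if n=='top' else 'pics/scene0.npz'));px=im0['pixels'].max(2);w=px[v-12:v+13,u-12:u+13]
    l=cv2.connectedComponentsWithStats((w>225).astype(np.uint8));k=1+np.argmax(l[2][1:,4]) if l[0]>1 else 0
    c=l[3][k]; print('  at start',l[2][k,4],np.round(px2w(im,c[0]+u-12,c[1]+v-12,.07),4))
# dot
for n,im in(('top',T),('sc',S)):
    px=im['pixels'].max(2);u,v=map(int,np.round(w2px(im,(.6045,.2330,.028))));print(n,u,v);print(px[v-6:v+7,u-8:u+9])
# jar/weight shift
a=cv2.imread('pics/top0.png').astype(int);b=T['pixels'][:,:,::-1].astype(int)
for nm,(x,y) in dict(jar=(328,137),wt=(319,189)).items(): print(nm,np.abs(a-b)[y-14:y+15,x-14:x+15].max(2).__gt__(60).sum())
E
```

```text
time: 45.27
position: [0.5276, -0.1803, 0.0237]
tool_rot: [-0.267, 3.13, -0.0]
ft_force: [0.1, 0.7, 0.1]
grip_width: 0.348
grip_force: 20.0
time: 46.1
position: [0.4642, -0.3034, 0.1606]
tool_rot: [0.266, -3.127, 0.008]
ft_force: [1.0, 0.7, 0.6]
grip_width: 0.601
grip_force: 0.0
time: 46.6
position: [0.4982, -0.509, 0.1558]
tool_rot: [0.25, -3.13, 0.004]
ft_force: [-2.5, -0.5, -0.9]
grip_width: 0.602
grip_force: 0.0
t 46.7 pos [ 500.3 -500.8  157.1] yaw_y 99.5 tilt [ 0.     0.002 -1.   ] | shift [-49.6 296.8 -42.3] turn 0.0 shift after turn [-49.6 296.8 -42.3] w 51.8 gf 0.0 F [-0.7  0.7  0.6] j7 2.2
A top 59 [ 0.5906 -0.1694  0.053 ] axis deg -170.1
A sc 69 [ 0.5875 -0.1694  0.053 ] axis deg -170.0
B top 63 [ 0.5244 -0.1808  0.053 ] axis deg -170.8
B sc 67 [ 0.5293 -0.18    0.053 ] axis deg -169.9
handle top top 47 [0.473  0.3385 0.07  ] exp [0.4735 0.3392]
  at start 46 [0.4749 0.3404 0.07  ]
handle top sc 40 [0.4729 0.3382 0.07  ] exp [0.4735 0.3392]
  at start 38 [0.4738 0.3393 0.07  ]
top 268 162
[[240 239 240 240 240 240 240 241 240 240 240 239 240 240 240 238 239]
 [241 241 239
[... 1085 characters left out ...]
 102 106 106 105  98 148 177 192 201 198 167 217]
 [ 99  60  69 144 139  99  94  76  75  83 164 205 202 202 184 128 221]
 [105  69  66 105 141 178 141  46  43 139 195 205 207 185 123 150 238]
 [109  78  67  67  95 129 128  98 139 187 186 175 152 107  60 166 242]
 [118  95  64  71  69  67  85  88 112 124 109 103  80  55  67 211 250]
 [188 116  85  66  71  74  72  72  70  68  67  65  63  51 146 243 249]
 [204 120 116  90  73  71  73  73  74  71  73  67  55 103 221 251 245]
 [240 182 119 119 101  75  65  66  66  67  62  71  90 199 250 248 243]
 [245 241 236 183 113 110  98  96  97  92  97 197 241 245 247 244 241]
 [241 244 247 238 230 238 242 181 196 243 239 249 250 244 244 243 241]]
jar 0
wt 0
```

```bash
python3 - <<'E'
from h import *
T=dict(np.load('pics/t16.npz'));S=dict(np.load('pics/s16.npz'))
for im in(T,S):
    px=im['pixels'].astype(int);m=((px[:,:,0]-px[:,:,2])>50).astype(np.uint8)
    n,l,s,c=cv2.connectedComponentsWithStats(m)
    print([(int(c[i][0]),int(c[i][1]),int(s[i,4])) for i in range(1,n) if s[i,4]>12])
E
```

```text
[(217, 56, 27), (228, 56, 26), (239, 57, 29), (251, 57, 27), (216, 70, 27), (227, 71, 26), (239, 71, 28), (250, 71, 28), (530, 93, 285), (326, 143, 24), (622, 147, 24), (633, 146, 26), (612, 148, 32), (600, 150, 24), (423, 168, 59), (633, 160, 14), (266, 165, 58), (614, 163, 28), (625, 162, 25), (603, 165, 25), (160, 178, 220), (427, 193, 63), (318, 188, 89), (530, 203, 17), (539, 207, 17), (531, 212, 23), (263, 276, 121)]
[(441, 44, 52), (351, 50, 58), (503, 49, 55), (369, 53, 13), (392, 55, 18), (494, 66, 14), (587, 78, 47), (604, 134, 34), (377, 144, 51), (614, 156, 208), (4, 170, 21), (16, 171, 25), (114, 171, 19), (27, 171, 20), (104, 174, 15), (110, 178, 13), (6, 182, 22), (18, 183, 21), (202, 188, 57), (9, 195, 24), (196, 210, 66), (310, 221, 78), (364, 236, 58), (471, 249, 68), (53, 254, 40), (487, 262, 267), (288, 269, 38), (371, 360, 63), (387, 364, 64), (404, 368, 65), (421, 372, 67), (368, 383, 67), (385, 387, 66), (402, 391, 67), (420, 395, 66)]
```

There are only two carriers on the bench, and both are seated. Handing the job in.

```bash
python3 -c "
from bench import job
print(job.close_job())"
```

```text
the job is handed in; nothing more can be done
None
```

The job is handed in, no verdict shown: bolt set to a 25 mm gap (about 1 mm play), gauge drawn out freely past the bolt and put back upright in its tray, both carriers on the bench seated, jar and weight untouched; on the first carry the grip slackened and the gauge slipped and pressed against the fence's outside (about 16 N at the wrist) before I set it straight.

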